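# Re-lay the last shingles on a carved canopy roof

### The job

On the small sloping roof, finish the middle column of wooden shingles to match the finished column beside it: first lay the short loose shingle over the fixed eave shingle, then the long loose shingle over the short one. Each goes straight up the slope above the fixed eave shingle, flat, with the end nearer its handling block downhill, that lower edge level with that of its neighbour in the finished column (on the scribed line) and the upper end resting on the deck. Lay them down, do not drop them, and leave the bucket, jar and brush where they are.

Things in the scene. Friction and masses are not known exactly. Their poses are not given: they have to be found in the camera images.
- deck: Fixed off-white deck board sloping 22 degrees, low edge (eave) to the robot, ~25 mm up; high edge ~125 mm up. Spans x -20..245, y -120..120, 16 mm thick. Origin: on its upper face at the eave row's lower edge, middle column's centre line. x up the slope along the face, y across (left seen from the eave), z out of the face. 64 mm wide columns centred at y = -74, 0, +74 mm; 6 mm thick shingles.
- row2 (a point): Due place of the short shingle's lower edge (underside, its middle): x 55, y 0, z 9.6 mm in the deck's frame, on the fixed eave shingle (90 mm long, lower edge at x 0). Axes as deck. Column y = +74 is the finished one: 90 mm row 2 shingle, lower edge at x 55; 120 mm row 3 at x 110. Dark scribed lines cross at x 55 and 110. The column y = -74 has row 1 only and stays so.
- row3 (a point): Due place of the long shingle's lower edge (underside, its middle): x 110, y 0, z 9.6 mm in the deck's frame, on the short shingle. Axes as deck. Laid shingles rest with the upper end on the deck face (z 0), lower edge 9.6 mm off it: the 90 mm one lies 6.1 degrees, the 120 mm one 4.6 degrees flatter than the deck. Friction of dry wood holds them.
- short_block (a point): Loose short shingle (row 2): wooden board 90 x 64 x 6 mm, ~50 g, lying on the table left or right of the roof. Glued upright on its face a pale wooden handling block, 32 along x 16 across x 24 mm high, to grasp across its 16 mm. This point: the block's centre, 18 mm above the board's underside, on its centre line, 25 mm from its lower edge. x along the board to its upper end, y across, z out of its face.
- short_butt (a point): Middle of the lower edge of the short shingle, on its underside; axes as short_block.
- short_head (a point): Middle of the upper edge of the short shingle, on its underside; axes as short_block.
- short: The short shingle itself, origin at the centre of its underside; axes as short_block.
- long_block (a point): Loose long shingle (row 3): wooden board 120 x 64 x 6 mm, ~65 g, on the other side of the roof, with the same block on its face. This point: the block's centre, 18 mm above the underside, 40 mm from its lower edge. x along the board to its upper end (the end farther from the block), y across, z out of its face.
- long_butt (a point): Middle of the lower edge of the long shingle, on its underside; axes as long_block.
- long_head (a point): Middle of the upper edge of the long shingle, on its underside; axes as long_block.
- long: The long shingle itself, origin at the centre of its underside; axes as long_block.
- bucket: Open white plastic bucket, 130 mm across, 125 mm high, beyond the left side of the roof. Origin: centre of its underside. Bystander.
- jar: Glass jar with steel lid, 64 mm across, 85 mm high, beyond the right side of the roof. Origin: centre of its underside. Bystander.
- brush: Brush lying flat on the table at the far right, to the right of the loose shingle there. Bystander.
Not all that is in view belongs to the job. What is shaped like the short but green or yellow is not meant. Leave any red look-alike of the long alone.

How it is judged:
By the outcome, as a careful person would: the job done as asked, in the order asked, and still so for the second after the job is handed in, with the robot touching nothing.
It also fails if it takes over 54 s, if anything falls off the work surface, if the arm or the gripper's body presses on something with over 40 N, if the wrist force passes 120 N, or if a joint passes its speed limit or range.

### The arm

A 6-joint arm with a two-finger parallel gripper is mounted at the origin on the work surface. World frame = base frame: x ahead of the robot, y to its left, z up, the work surface at z = 0. Lengths are in mm, angles in rad, forces in N, time in s.
With the tool pointing down it reaches from about 150 to 775 mm from the base axis. Payload 6.1 kg.
Tool frame: the origin (TCP) lies between the finger pads; the fingertips stand 17 mm ahead of it and the grasp point (between the pads) lies 2 mm behind it; x points along the fingers, y is the direction in which the jaws open and shut, and the axes are right-handed (so a half turn about x gives the same grasp; the last joint's range is limited). The gripper opens to 85 mm and grips with 20 to 120 N. Pads are 22 mm wide; open, the fingers measure 114 mm over their backs; the gripper's body (76 mm by 85 mm) begins 54 mm behind the grasp point. The pads swing forward as they close: fully open they stand 13 mm farther back than shut.
Start: joints at [1.241, 0.126, -0.04, 1.405, 0, 1.571], TCP at [170.016, 496.692, 248.295] pointing down, gripper open.
Joint ranges: [-2.72, 2.72], [-0.95, 1.95], [-1.27, 1.35], [-1.78, 2.02], [-1.46, 1.47], [-3.14, 3.14]. Speed limits (rad/s): [2.39, 2.39, 3.01, 3.14, 3.14, 3.14].

### API

Orientations are given as a unit quaternion [x, y, z, w].
In Python, from rig import manip gives the robot as it stands.
- The arm moves only by the tool play_rows, never from a script. Its argument "deltas" is a list of rows, each a list of 3 entries, a list of its own where there are three numbers: the turn, a rotation vector about the tool's x, y, z each as a share of 60 degrees, from -1 to 1, then the shift along the tool's x, y, z each as a share of 600 mm, from -1 to 1, then the gripper command: -1 is fully open, 1 is shut, values between are in proportion. In form: [[[wx, wy, wz], [x, y, z], gripper], ...]. A call has 1 to 10 rows; each row is the pose to reach, as a shift and turn from the pose measured when the call began, along the tool's axes at that moment; what a row does not reach only later rows make up. A row lasts 1/8 s, in which the tool goes at most 62.5 mm and 10.7 degrees, less where a joint would pass 70% of its speed; a pose out of reach is approached as far as the arm can. A call with a number of a shift or a turn outside -1 to 1 is refused whole. A call with a gripper value outside its range is refused whole. The fingers move at their own pace and stop on an object; "squeeze" is the grip in N (left out, the last holds). Time passes only in rows, so rows that repeat a pose let the fingers close. It gives the time, the measured TCP pose, the force and the opening at its end, in the units of the state.
- manip.observe(): the state, without advancing time (a new reading comes with each control period).
- manip.grab_frame(name): name is "side" or "top" or "wrist"; returns the picture (420x560x3 uint8, red, green, blue); there is no depth.
- manip.get_calibration(name): a dict with "fov_y" (degrees; the focal length in pixels is half the picture's height over the tangent of half this angle, whatever the lens; pixels are square), "cx", "cy" (the principal point, pixels), "eye" and "attitude" of the camera in the world. Camera axes: x right, y up, looking along -z (the intrinsics and any distortion apply to the point x, -y, -z); pixel columns grow to the right and rows downward; lengths in mm; the calibration is good to about 2 mm. A picture is of the moment at which its call begins: read the wrist's pose just before it. get_calibration takes no time and is no camera call; for the wrist camera it gives the pose at the moment of the call.
- manip.finish_job(): hands the job in, once; it reports no verdict.
The state is a dict: "t": time; "joints": joint angles; "qd": joint speeds; "joint_torque": joint torques, N m; "eef_pos": TCP position; "eef_rot": TCP orientation; "force": force on the tool from outside, world axes, zero at the start; "torque": the same for the moment, N m; "finger_gap": finger opening in mm.
Only numpy, scipy, OpenCV 4.12 (cv2) and the standard library are available. Lean on these libraries where they do the work, as an engineer would, in place of code of your own. Each camera call takes 0.05 s, during which the arm holds its last target.

## Working session

There is one attempt and no reset: what is moved stays moved. The work goes in short steps, Python scripts to look and compute and a tool call to move; the robot and the scene stay as the last step left them, time stands still between calls to the robot, and variables do not carry over. Pictures are saved under pics/ and viewed, and the job is handed in when it is done.

Besides the shell and the picture viewer there is one more tool, called after "Call:" as name([rows], argument=value, ...), one row to a line, values as JSON. play_rows: Moves the arm, as the interface text tells. Shift numbers are shares of 600 mm and turn numbers shares of 60 degrees, none past 1 either way. Its arguments: {"type":"object","properties":{"deltas":{"type":"array"},"squeeze":{"type":"number"}},"required":["deltas"]}

```bash
mkdir -p pics; ls
python3 - <<'E'
from rig import manip
import cv2
s=manip.observe();print(s)
for n in("side","top","wrist"):
    print(n,manip.get_calibration(n))
    im=manip.grab_frame(n); cv2.imwrite(f"pics/{n}0.png",im[:,:,::-1])
E
```

```text
pics
{'t': 0.0, 'joints': array([ 1.24100148e+00,  1.26405212e-01, -4.06152984e-02,  1.40538232e+00,
        2.37752616e-06,  1.57077266e+00]), 'qd': array([ 9.33945519e-05,  1.75799998e-05, -1.98139852e-04, -2.80127417e-04,
       -4.54856099e-04, -1.01221198e-03]), 'joint_torque': array([ 1.56179434e-03, -4.35910892e+01,  3.52926171e+01,  1.74012902e-02,
        1.61148050e-04, -1.70460339e-05]), 'eef_pos': array([169.89893727, 496.35346541, 247.5118738 ]), 'eef_rot': array([ 0.11550396,  0.69761024, -0.11662424,  0.6974221 ]), 'force': array([-0.29472661,  0.47171043, -0.09951825]), 'torque': array([ 0.0265789 , -0.02831819, -0.00939943]), 'finger_gap': 85.60442913821095}
side {'fov_y': 46.86294575397595, 'cx': 274.3333187059009, 'cy': 209.7795938771991, 'eye': array([  16.69834175, -541.20847436,  962.34305689]), 'attitude': array([ 0.32257116, -0.13407137, -0.34595293,  0.87079807])}
top {'fov_y': 51.76820363626535, 'cx': 276.2652957180237, 'cy': 215.59910756408325, 'eye': array([ 363.6673436 ,   -6.48568872, 1116.48661987]), 'attitude': array([-0.06394835,  0.05499841,  0.71459407, -0.69443581])}
wrist {'fov_y': 68.00700752781869, 'cx': 275.8137260782643, 'cy': 211.60048895117606, 'eye': array([ 89.75622486, 524.58650017, 374.25387029]), 'attitude': array([-0.13415625, -0.09545952,  0.5735322 ,  0.8024652 ])}
```

View pics/side0.png

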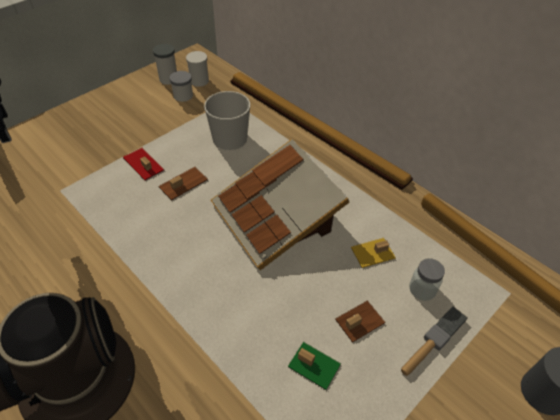

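View pics/top0.png

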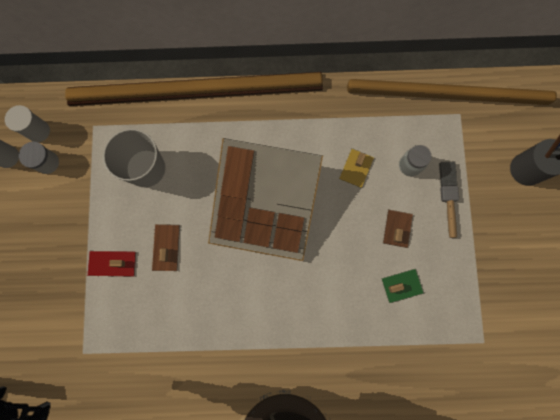

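View pics/wrist0.png

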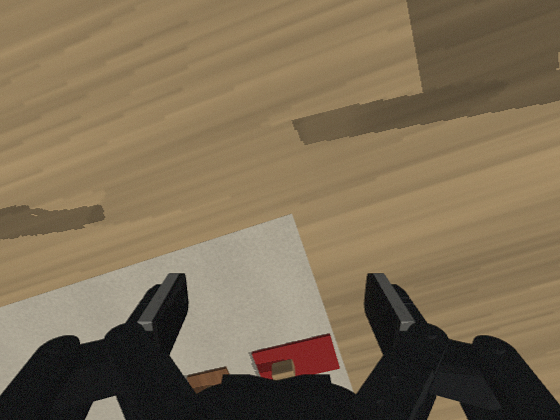

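Candidates: for the short, brown (398,229), green (402,286) and yellow (357,168) in the top view. For the long, brown (167,248) and red (112,264). The description fits the brown ones. I'll crop close to check and measure.

```bash
cat > h.py <<'E'
import numpy as np, cv2, json
from scipy.spatial.transform import Rotation as R
def cam(c):
    f=210/np.tan(np.radians(c["fov_y"]/2)); return f,c["cx"],c["cy"],np.array(c["eye"]),R.from_quat(c["attitude"]).as_matrix()
def ray(c,uv):
    f,cx,cy,e,A=cam(c); uv=np.atleast_2d(uv).astype(float)
    d=np.c_[(uv[:,0]-cx)/f,-(uv[:,1]-cy)/f,-np.ones(len(uv))]@A.T
    return e,d/np.linalg.norm(d,axis=1)[:,None]
def plane(c,uv,z):
    e,d=ray(c,uv); return e+d*((z-e[2])/d[:,2])[:,None]
def proj(c,P):
    f,cx,cy,e,A=cam(c); p=(np.atleast_2d(P)-e)@A
    return np.c_[cx+f*p[:,0]/-p[:,2],cy-f*p[:,1]/-p[:,2]]
def tri(cs,uvs):
    M=np.zeros((3,3));b=np.zeros(3)
    for c,uv in zip(cs,uvs):
        e,d=ray(c,uv);d=d[0];Q=np.eye(3)-np.outer(d,d);M+=Q;b+=Q@e
    X=np.linalg.solve(M,b); return X,[np.linalg.norm(np.cross(X-ray(c,uv)[0],ray(c,uv)[1][0])) for c,uv in zip(cs,uvs)]
E
python3 - <<'E'
from rig import manip
from h import *
t=manip.get_calibration("top");s=manip.get_calibration("side")
print(plane(t,[[398,229],[167,248],[280,120],[280,350],[95,126],[482,342]],0).round(1))
print(plane(s,[[360,320],[183,184]],6).round(1))
print("tcp",proj(t,manip.observe()["eef_pos"]),proj(s,manip.observe()["eef_pos"]))
for n,b in {"top":[(200,130,130,135),(140,215,60,60),(370,200,60,60)],"side":[(205,135,150,135),(150,155,65,55),(325,290,70,60)]}.items():
    im=cv2.imread(f"pics/{n}0.png")
    for i,(x,y,w,h) in enumerate(b):
        k=int(min(780/w,580/h)); cv2.imwrite(f"pics/{n}c{i}.png",cv2.resize(im[y:y+h,x:x+w],None,fx=k,fy=k,interpolation=cv2.INTER_CUBIC)); print(n,i,k)
E
```

```text
[[ 509.  -309.4    0. ]
 [ 476.9  290.8    0. ]
 [ 816.9  -12.3    0. ]
 [ 214.7    5.1    0. ]
 [ 816.5  493.1    0. ]
 [ 221.1 -495.5    0. ]]
[[ 511.7 -306.6    6. ]
 [ 476.4  289.8    6. ]]
tcp [[ 23.43424102 398.94390547]] [[  4.29517198 128.23084744]]
top 0 4
top 1 9
top 2 9
side 0 4
side 1 10
side 2 9
```

View pics/topc0.png

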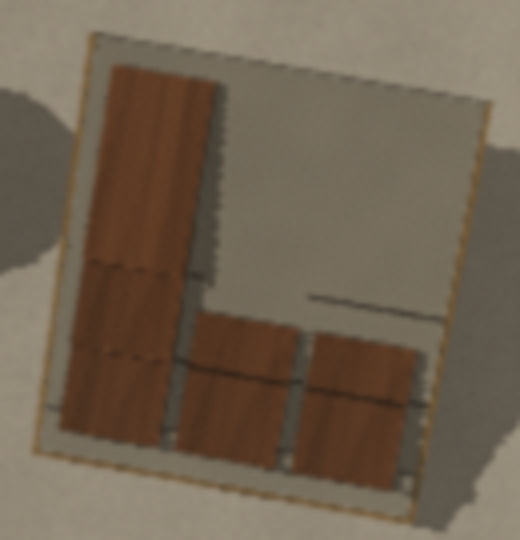

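View pics/topc1.png

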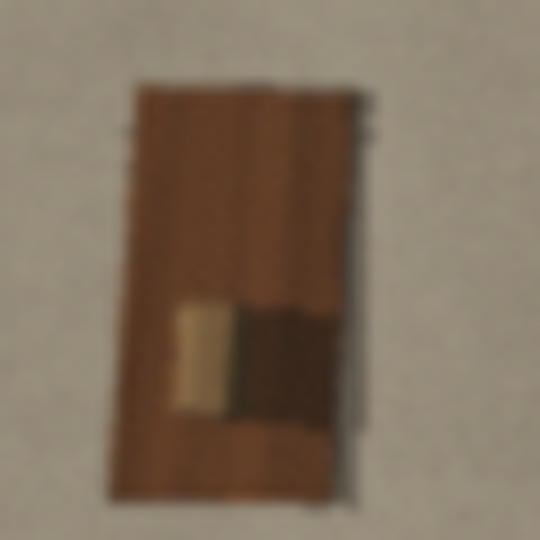

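View pics/topc2.png

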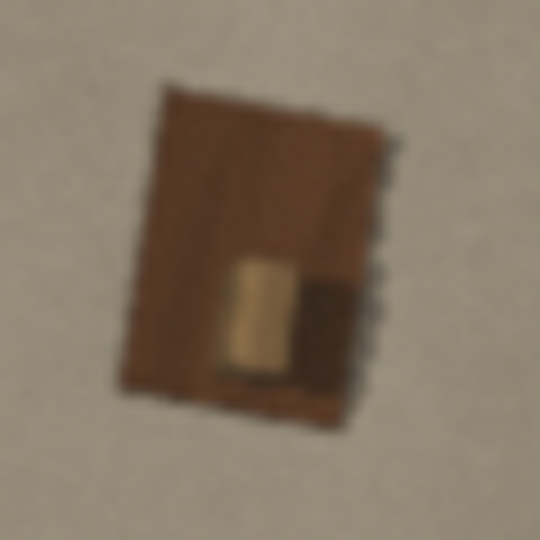

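View pics/sidec0.png

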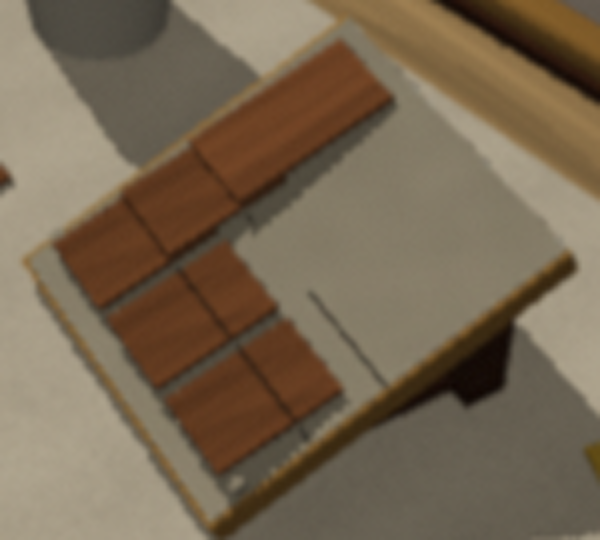

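View pics/sidec1.png

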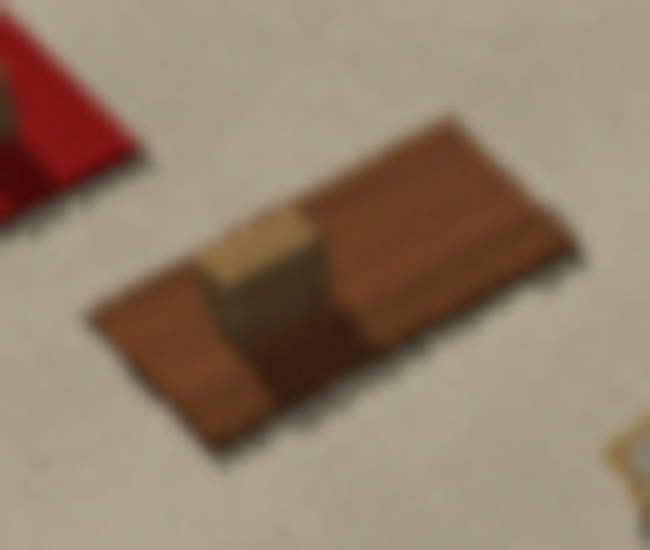

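View pics/sidec2.png

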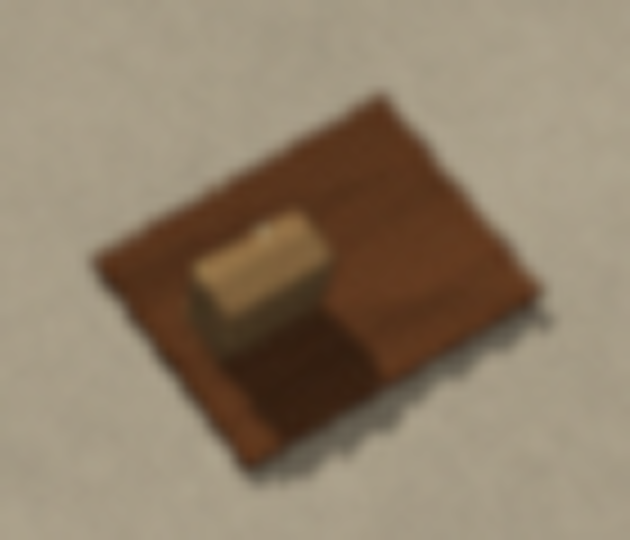

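```bash
cat > fitdeck.py <<'E'
from rig import manip
from h import *
from scipy.optimize import least_squares
t=manip.get_calibration("top");s=manip.get_calibration("side")
U=lambda p,k,o:(np.array(p,float)+.5)/k-.5+o
D={'HL':(245,120,0),'HR':(245,-120,0),'LR':(-20,-120,0),'LL':(-20,120,0)}
for nm,y in(('L',74),('M',0),('R',-74)):
    D[nm+'1ll']=(.6,y+32,15.6);D[nm+'1lr']=(.6,y-32,15.6);D[nm+'1hl']=(90.1,y+32,6);D[nm+'1hr']=(90.1,y-32,6)
D['L3hl']=(230.1,106,6);D['L3hr']=(230.1,42,6)
T={'HL':(92,34),'HR':(490,101),'LR':(415,520),'LL':(36,451),'L3hl':(113,66),'L3hr':(222,83),'M1ll':(177,450),'M1lr':(283,468),'M1hl':(197,312),'M1hr':(300,328),'R1ll':(293,473),'R1lr':(398,490),'R1hl':(315,332),'R1hr':(422,352),'L1ll':(60,430),'L1lr':(165,446)}
S={'HL':(347,20),'HR':(573,253),'LR':(213,516),'LL':(27,262),'L3hl':(341,40),'L3hr':(393,98),'M1ll':(108,320),'M1lr':(157,386),'M1hl':(227,240),'M1hr':(277,308),'R1ll':(166,402),'R1lr':(219,472),'R1hl':(288,318),'R1hr':(341,388),'L1ll':(55,242),'L1lr':(103,306)}
def pose(p): return R.from_euler('ZYX',[p[3],-p[4],p[5]]).as_matrix(),p[:3]
def res(p):
    M,o=pose(p);r=[]
    for c,Q,o2 in((t,T,(200,130)),(s,S,(205,135))):
        r.append(proj(c,[M@np.array(D[k])+o for k in Q])-U(list(Q.values()),4,np.array(o2)))
    return np.vstack(r)
if __name__=="__main__":
    p0=np.array([450,60,40,0.,np.radians(22),0])
    q=least_squares(lambda p:res(p).ravel(),p0,loss='soft_l1');p=q.x
    print(p[:3].round(1),np.degrees(p[3:]).round(2)); print(np.c_[res(p)].round(1).tolist())
    # with slope=22, roll 0
    q=least_squares(lambda a:res(np.r_[a,np.radians(22),0]).ravel(),p[:4],loss='soft_l1');a=q.x
    print(a[:3].round(1),np.degrees(a[3]).round(2),np.abs(res(np.r_[a,np.radians(22),0])).mean())
    for o,k,nm in((( 140,215),9,'long'),((370,200),9,'short')):
        c={'long':[(137,88),(353,90),(335,500),(110,500)],'short':[(168,88),(386,130),(342,430),(122,388)]}[nm]
        b={'long':(208,358),'short':(262,317)}[nm]
        print(nm,'top',plane(t,U(c,k,np.array(o)),6).round(1).tolist(),'blk',plane(t,U([b],k,np.array(o)),30).round(1).tolist())
    for o,k,nm in((( 150,155),10,'long'),((325,290),9,'short')):
        c={'long':[(450,115),(578,240),(220,445),(90,315)],'short':[(382,95),(542,288),(250,465),(95,262)]}[nm]
        b={'long':(263,246),'short':(262,262)}[nm]
        print(nm,'side',plane(s,U(c,k,np.array(o)),6).round(1).tolist(),'blk',plane(s,U([b],k,np.array(o)),30).round(1).tolist())
E
python3 fitdeck.py
```

```text
[478.2  54.9  34.1] [-11.82  21.14  -0.47]
[[1.0, -0.3], [-0.0, -0.4], [-0.6, 0.0], [0.8, 0.2], [0.1, -1.1], [-1.0, -0.9], [-0.2, 0.5], [-1.4, 0.6], [0.7, -0.7], [0.5, -0.2], [0.1, 0.1], [-0.6, 0.4], [0.8, -0.4], [-0.2, -0.9], [-0.1, 0.2], [-1.2, 0.8], [0.7, -0.1], [-0.2, -0.9], [-0.3, 1.9], [-0.4, 0.0], [-0.0, -0.0], [0.7, -0.1], [-0.5, -0.1], [-0.1, 0.7], [-0.1, 0.1], [0.8, -0.4], [-0.3, -0.5], [0.0, 0.6], [0.3, -0.2], [1.4, 0.0], [-1.0, 0.6], [-1.2, 0.8]]
[478.7  55.1  32.8] -12.03 0.5219005527821299
long top [[539.1, 322.0, 6.0], [536.6, 259.3, 6.0], [418.9, 263.2, 6.0], [420.7, 327.4, 6.0]] blk [[458.2, 293.5, 30.0]]
short top [[560.5, -286.3, 6.0], [546.3, -348.0, 6.0], [460.3, -328.6, 6.0], [474.1, -267.1, 6.0]] blk [[490.4, -301.9, 30.0]]
long side [[542.3, 324.5, 6.0], [537.9, 261.0, 6.0], [421.0, 265.7, 6.0], [423.3, 328.7, 6.0]] blk [[461.6, 296.6, 30.0]]
short side [[561.6, -285.5, 6.0], [548.3, -346.1, 6.0], [461.5, -327.5, 6.0], [474.5, -267.1, 6.0]] blk [[491.9, -301.2, 30.0]]
```

```bash
cat >> h.py <<'E'
def down(yaw,flip=False,tilt=0.):
    """tool x = -board normal, tool y=+board y (flip:-). board yaw deg, tilt deg (board x rising)."""
    B=R.from_euler('ZY',[np.radians(yaw),-np.radians(tilt)]).as_matrix()
    y=B[:,1]*(-1 if flip else 1); x=-B[:,2]
    return np.c_[x,y,np.cross(x,y)]
def go(st,P,M):
    R0=R.from_quat(st["eef_rot"]).as_matrix()
    sh=R0.T@(np.array(P)-st["eef_pos"])/600
    rv=np.degrees(R.from_matrix(R0.T@M).as_rotvec())/60
    return rv.round(4).tolist(),sh.round(4).tolist()
E
python3 - <<'E'
from rig import manip
from h import *
st=manip.observe()
print(R.from_quat(st["eef_rot"]).as_matrix().round(3))
for f in(0,1):
    print('short',f,go(st,(491.5,-302,150),down(-12.3,f))); print('long',f,go(st,(459.5,295,150),down(-2.2,f)))
E
```

```text
[[-0.     0.324  0.946]
 [-0.001  0.946 -0.324]
 [-1.    -0.001 -0.   ]]
short 0 ([-0.1099, -0.0001, 0.0012], [0.1642, -1.0852, 0.938])
long 0 ([-0.2782, -0.0002, 0.0012], [0.163, -0.1611, 0.5654])
short 1 ([2.8901, 0.0018, 0.0002], [0.1642, -1.0852, 0.938])
long 1 ([2.7218, 0.0017, 0.0003], [0.163, -0.1611, 0.5654])
```

Run:
```python
from rig import manip
from h import *
st=manip.observe();c=manip.get_calibration("wrist");f,cx,cy,e,A=cam(c)
T=R.from_quat(st["eef_rot"]).as_matrix()
print("look in tool",T.T@-A[:,2],"up",T.T@A[:,1],"eye",T.T@(e-st["eef_pos"]))
print(go(st,(480,40,300),down(-12)))
```

```text
look in tool [9.45767741e-01 7.19033262e-04 3.24842828e-01] up [ 3.24842670e-01  3.29296978e-04 -9.45768011e-01] eye [-126.65610055    0.55522012  -84.94559926]
([-0.1149, -0.0001, 0.0012], [-0.0865, -0.5525, 0.7353])
```

Call:
play_rows([
  [[-0.115,0,0],[-0.0865,-0.543,0.821],-1],
  [[-0.115,0,0],[-0.0865,-0.543,0.821],-1],
  [[-0.115,0,0],[-0.0865,-0.543,0.821],-1],
  [[-0.115,0,0],[-0.0865,-0.543,0.821],-1],
  [[-0.115,0,0],[-0.0865,-0.543,0.821],-1],
  [[-0.115,0,0],[-0.0865,-0.543,0.821],-1],
  [[-0.115,0,0],[-0.0865,-0.543,0.821],-1],
  [[-0.115,0,0],[-0.0865,-0.543,0.821],-1],
  [[-0.115,0,0],[-0.0865,-0.543,0.821],-1],
  [[-0.115,0,0],[-0.0865,-0.543,0.821],-1],
], squeeze=40)

```text
t: 1.4
eef_pos: [531.9, 26.0, 299.5]
eef_rot: [0.074, 0.703, -0.075, 0.703]
force: [0.9, 0.3, 0.0]
finger_gap: 85.6
```

Run:
```python
from rig import manip
from h import *
st=manip.observe();print(st["t"],st["eef_pos"],st["qd"].round(2))
c=manip.get_calibration("wrist");im=manip.grab_frame("wrist");cv2.imwrite("pics/w1.png",im[:,:,::-1])
import pickle;pickle.dump((c,st),open("w1.pkl","wb"))
```

```text
1.4 [531.85302963  26.03386108 299.53240214] [-0.36  0.25  0.33  0.09  0.01 -0.37]
```

View pics/w1.png

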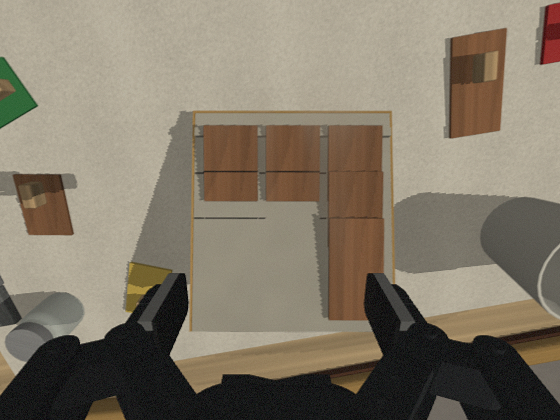

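The wrist view shows the deck (190..395, 112..332) with fresh detail, the short at (43,205) and the long at (478,83). I'll zoom in for corner picks.

Run:
```python
import cv2
im=cv2.imread("pics/w1.png")
cv2.imwrite("pics/w1d.png",cv2.resize(im[105:235,180:410],None,fx=3.4,fy=3.4,interpolation=cv2.INTER_CUBIC))
cv2.imwrite("pics/w1s.png",cv2.resize(im[165:245,5:85],None,fx=7,fy=7,interpolation=cv2.INTER_CUBIC))
cv2.imwrite("pics/w1l.png",cv2.resize(im[20:145,435:520],None,fx=4.6,fy=4.6,interpolation=cv2.INTER_CUBIC))
```

```text
(no output)
```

View pics/w1d.png

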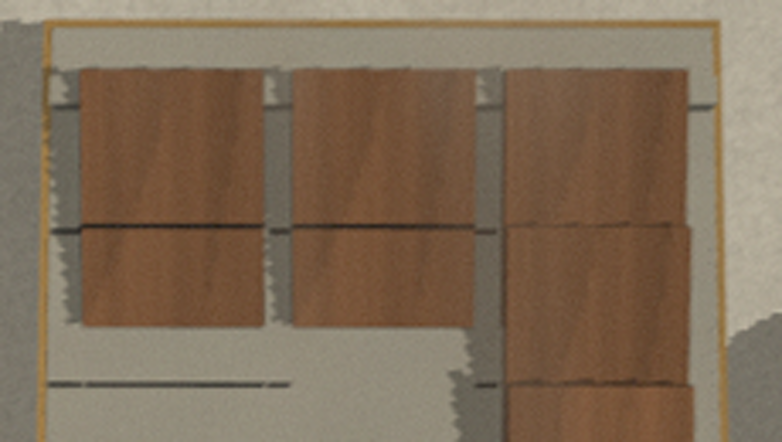

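View pics/w1s.png

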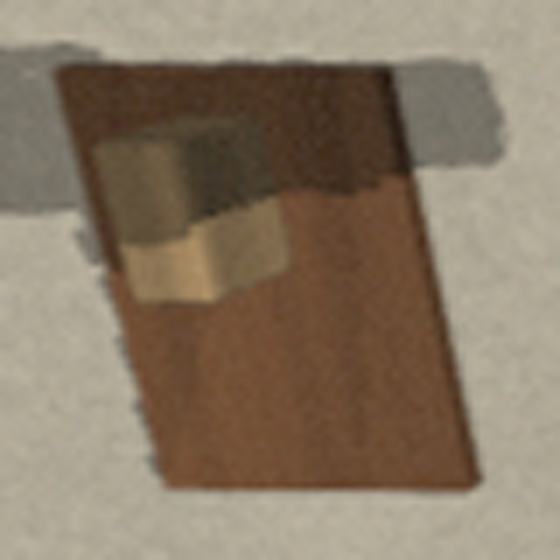

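View pics/w1l.png

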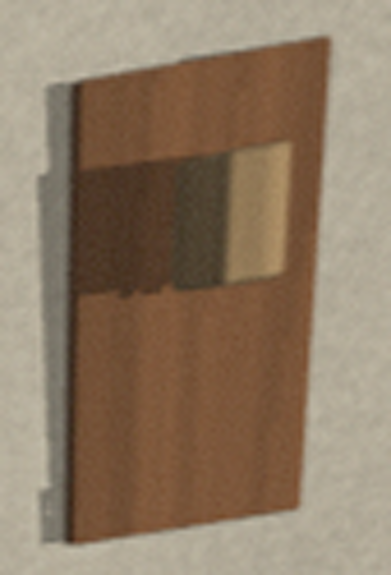

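```bash
cat > fit3.py <<'E'
from fitdeck import *
import pickle
w,_=pickle.load(open("w1.pkl","rb"))
D.update({'L2ll':(55.6,106,15.6),'L2lr':(55.6,42,15.6),'L3ll':(110.5,106,15.6),'L3lr':(110.5,42,15.6)})
W={'M1lr':(291,69),'M1ll':(476,69),'M1hr':(291,326),'M1hl':(474,326),'R1lr':(81,69),'R1ll':(265,69),'R1hr':(82,326),'R1hl':(265,326),'L1lr':(504,69),'L1ll':(689,69),'L2lr':(506,227),'L2ll':(690,227),'L3lr':(509,384),'L3ll':(693,384),'LR':(44,22),'LL':(719,22)}
def resw(p):
    M,o=pose(p); return proj(w,[M@np.array(D[k])+o for k in W])-U(list(W.values()),3.4,np.array((180,105)))
for name,F in(('wrist',resw),('top+side',res),('all',lambda p:np.vstack([resw(p)*1,res(p)]))):
    g=lambda a:F(np.r_[a,np.radians(22),0])
    q=least_squares(lambda a:g(a).ravel(),[478,55,33,-.21],loss='soft_l1');a=q.x
    print(name,a[:3].round(1),np.degrees(a[3]).round(2),'z@-20',a[2]-20*np.sin(np.radians(22)),np.abs(g(a)).mean())
    q=least_squares(lambda a:g(np.r_[a[:2],32.6,a[2]]).ravel(),[478,55,-.21],loss='soft_l1');a=q.x
    print('  zfix',a[:2].round(1),np.degrees(a[2]).round(2))
    if name=='wrist': print(g(np.r_[a[:2],32.6,a[2]]).round(1).tolist())
US=lambda p,k,o:plane(w,U(p,k,np.array(o)),6).round(1)
a=US([(62,65),(392,65),(478,484),(163,487)],7,(5,165));print('short',a.tolist())
a=US([(330,38),(75,85),(70,540),(298,508)],4.6,(435,20));print('long',a.tolist())
print('blk short',plane(w,U([(97,148),(185,140),(215,300),(132,300)],7,np.array((5,165))),30).mean(0),'long',plane(w,U([(229,152),(292,142),(284,273),(225,284)],4.6,np.array((435,20))),30).mean(0))
E
python3 fit3.py
```

```text
wrist [480.   58.1  30.2] -12.28 z@-20 22.712679598407643 0.4695448163022835
  zfix [479.6  58. ] -12.27
[[0.1, -0.6], [0.2, -0.5], [0.1, 0.5], [0.0, 0.6], [-1.2, -0.7], [-0.8, -0.6], [-0.7, 0.4], [-0.7, 0.5], [0.5, -0.5], [0.6, -0.4], [0.2, -0.5], [1.0, -0.4], [-0.3, 0.5], [1.0, 0.6], [1.5, 0.8], [-1.5, 1.2]]
top+side [478.7  55.1  32.8] -12.03 z@-20 25.274982740696345 0.5219005516147384
  zfix [478.8  55.2] -12.03
all [479.9  57.6  30.2] -12.26 z@-20 22.66249793385977 0.6096771411318694
  zfix [479.4  57.3] -12.26
short [[460.7, -326.1, 6.0], [474.3, -262.9, 6.0], [560.8, -283.6, 6.0], [547.6, -348.3, 6.0]]
long [[422.2, 329.9, 6.0], [419.3, 265.3, 6.0], [536.5, 260.2, 6.0], [541.2, 323.8, 6.0]]
blk short [ 491.72273885 -301.79609934   30.        ] long [459.90265569 296.71692956  30.        ]
```

Run:
```python
from rig import manip
from h import *
st=manip.observe();print(st["eef_pos"]);print(go(st,(491.5,-302,120),down(-12.4)))
```

```text
[533.23206071  24.4516736  299.22350028]
([0.0028, 0.0002, 0.0029], [0.3004, -0.5456, 0.0472])
```

Call:
play_rows([
  [[0.003,0,0.003],[0.0,-0.2,0.02],-0.2],
  [[0.003,0,0.003],[0.1,-0.4,0.04],-0.2],
  [[0.003,0,0.003],[0.3,-0.5456,0.0472],-0.2],
  [[0.003,0,0.003],[0.3,-0.5456,0.0472],-0.2],
  [[0.003,0,0.003],[0.3,-0.5456,0.0472],-0.2],
  [[0.003,0,0.003],[0.3,-0.5456,0.0472],-0.2],
  [[0.003,0,0.003],[0.3,-0.5456,0.0472],-0.2],
  [[0.003,0,0.003],[0.3,-0.5456,0.0472],-0.2],
  [[0.003,0,0.003],[0.3,-0.5456,0.0472],-0.2],
  [[0.003,0,0.003],[0.3,-0.5456,0.0472],-0.2],
])

```text
t: 2.7
eef_pos: [492.5, -301.1, 121.7]
eef_rot: [0.076, 0.702, -0.076, 0.704]
force: [0.7, -0.5, 0.3]
finger_gap: 51.0
```

```bash
cat > wv.py <<'E'
import sys,pickle
from rig import manip
from h import *
n=sys.argv[1]
st=manip.observe();print(st["t"],st["eef_pos"].round(1),st["qd"].round(2),'F',st["force"].round(1),'gap',st["finger_gap"])
T=R.from_quat(st["eef_rot"]).as_matrix();print('yaw',np.degrees(np.arctan2(-T[0,1],T[1,1])).round(2),'tilt',np.degrees(np.arcsin(T[2,2])).round(2),'roll',np.degrees(np.arcsin(T[2,1])).round(2))
for v in sys.argv[2:]:
    c=manip.get_calibration(v);im=manip.grab_frame(v);cv2.imwrite(f"pics/{n}_{v}.png",im[:,:,::-1]);pickle.dump((c,st),open(f"{n}_{v}.pkl","wb"))
E
python3 wv.py a wrist
```

```text
2.7 [ 492.5 -301.1  121.7] [-0.  0. -0. -0. -0. -0.] F [ 0.7 -0.5  0.3] gap 51.028088624778086
yaw -12.31 tilt 0.13 roll -0.02
```

View pics/a_wrist.png

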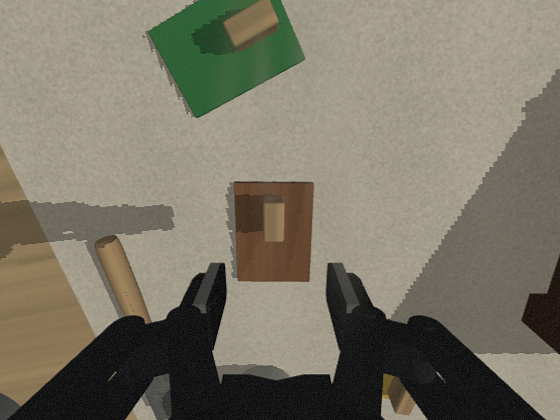

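Run:
```python
from rig import manip
from h import *
import pickle
c,st=pickle.load(open("a_wrist.pkl","rb"))
print(plane(c,[[234.5,182],[313,182],[310,281.5],[237,281.5]],6).round(1))
b=plane(c,[[264,202],[285,202],[283,241],[264,241]],30);print(b.round(1),b.mean(0))
print(go(manip.observe(),(491.5,-301.5,25),down(-12.3)))
```

```text
[[ 459.9 -326.9    6. ]
 [ 473.3 -265.7    6. ]
 [ 562.4 -284.3    6. ]
 [ 548.5 -347.9    6. ]]
[[ 474.1 -305.1   30. ]
 [ 477.4 -290.1   30. ]
 [ 507.7 -298.    30. ]
 [ 504.6 -312.2   30. ]] [ 490.95643319 -301.34020479   30.        ]
([-0.0002, 0.0021, 0.0004], [0.1608, -0.0008, -0.0017])
```

Call:
play_rows([
  [[0,0.002,0],[0.09,-0.0008,-0.0017],-0.2],
  [[0,0.002,0],[0.14,-0.0008,-0.0017],-0.2],
  [[0,0.002,0],[0.161,-0.0008,-0.0017],-0.2],
  [[0,0.002,0],[0.161,-0.0008,-0.0017],-0.2],
  [[0,0.002,0],[0.161,-0.0008,-0.0017],1],
  [[0,0.002,0],[0.161,-0.0008,-0.0017],1],
  [[0,0.002,0],[0.161,-0.0008,-0.0017],1],
  [[0,0.002,0],[0.161,-0.0008,-0.0017],1],
  [[0,0.002,0],[0.161,-0.0008,-0.0017],1],
  [[0,0.002,0],[0.161,-0.0008,-0.0017],1],
], squeeze=40)

```text
t: 4.0
eef_pos: [492.5, -302.2, 26.5]
eef_rot: [0.075, 0.702, -0.076, 0.704]
force: [-0.3, 0.7, 6.1]
finger_gap: 15.4
```

```bash
python3 wv.py b wrist
```

```text
4.0 [ 492.5 -302.2   26.5] [ 0.  0.  0. -0. -0.  0.] F [-0.3  0.7  6.1] gap 15.355574643032561
yaw -12.32 tilt 0.17 roll -0.08
```

View pics/b_wrist.png

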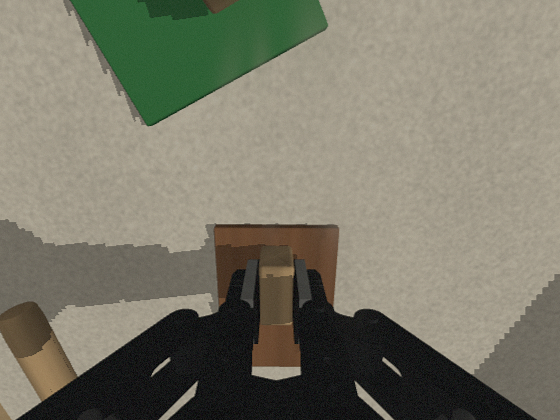

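Run:
```python
from h import *
import pickle
c,st=pickle.load(open("b_wrist.pkl","rb"))
im=cv2.imread("pics/b_wrist.png");cv2.imwrite("pics/b_c.png",cv2.resize(im[210:380,200:355],None,fx=3.4,fy=3.4,interpolation=cv2.INTER_CUBIC))
T=R.from_quat(st["eef_rot"]).as_matrix()
P=plane(c,[[215.5,225],[338,225]],6);print(P.round(1),((P-st["eef_pos"])@T).round(1))
```

```text
[[ 459.7 -325.5    6. ]
 [ 472.9 -264.8    6. ]] [[ 20.5 -29.8 -27.2]
 [ 20.4  32.3 -27.2]]
```

View pics/b_c.png

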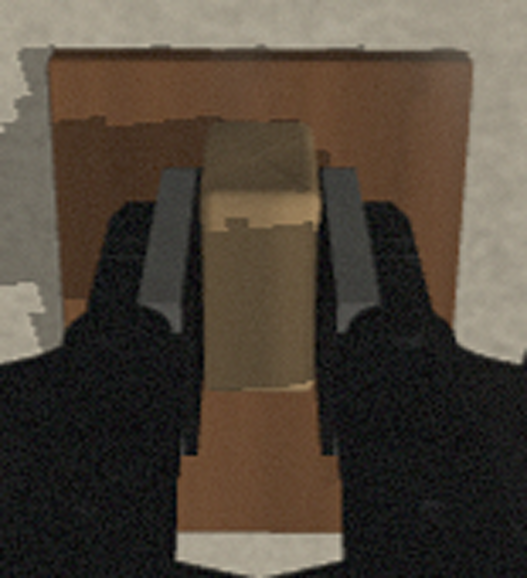

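```bash
cat >> h.py <<'E'
DO=np.array([479.0,56.0,32.6]);DY=-12.1
def deckM(): return R.from_euler('ZY',[np.radians(DY),-np.radians(22)]).as_matrix()
def target(bx,by,bz,rel,flat,lift=0.):
    """butt at deck (bx,by,bz), board flatter than deck by flat deg, TCP at rel in the board frame"""
    M=deckM();B=M@R.from_euler('Y',np.radians(flat)).as_matrix()
    P=DO+M@np.array([bx,by,bz+lift])+B@np.array(rel)
    return P,np.c_[-B[:,2],B[:,1],B[:,0]]
E
python3 - <<'E'
from rig import manip
from h import *
st=manip.observe()
print(go(st,(492.5,-302,200),down(-12.3)))
P,M=target(55,0,9.6,(26,0,26.5),6.1,40);print(P,np.round(M,3));print(go(st,P,M))
E
```

```text
([-0.0002, 0.0028, 0.0013], [-0.2891, -0.0002, 0.0008])
[528.04558733  45.48553714 131.80076621] [[ 0.268  0.21   0.94 ]
 [-0.057  0.978 -0.202]
 [-0.962 -0.     0.274]]
([-0.0033, -0.2622, 0.0018], [-0.1764, 0.5784, -0.0652])
```

Call:
play_rows([
  [[0,0,0],[-0.05,0,0],1],
  [[0,0,0],[-0.14,0,0],1],
  [[0,0,0],[-0.24,0.05,0],1],
  [[0,0,0],[-0.29,0.15,-0.03],1],
  [[0,-0.1,0],[-0.29,0.25,-0.065],1],
  [[0,-0.2,0],[-0.29,0.35,-0.065],1],
  [[-0.003,-0.262,0.002],[-0.29,0.45,-0.065],1],
  [[-0.003,-0.262,0.002],[-0.29,0.54,-0.065],1],
  [[-0.003,-0.262,0.002],[-0.26,0.5784,-0.065],1],
  [[-0.003,-0.262,0.002],[-0.22,0.5784,-0.065],1],
])

```text
t: 5.3
eef_pos: [528.7, 47.7, 158.4]
eef_rot: [0.063, 0.599, -0.083, 0.794]
force: [-1.4, -0.1, -0.7]
finger_gap: 15.0
```

Run:
```python
from rig import manip
from h import *
st=manip.observe();print(st["eef_pos"],st["finger_gap"])
P,M=target(55,0,9.6,(26,0,26.5),6.1,30);print(go(st,P,M))
```

```text
[528.65790594  47.65159708 158.40523226] 14.977615201748497
([0.0026, 0.0014, -0.0019], [0.0591, -0.0038, -0.0107])
```

Call:
play_rows([
  [[0.003,0.001,-0.002],[0.03,-0.004,-0.0107],1],
  [[0.003,0.001,-0.002],[0.059,-0.004,-0.0107],1],
  [[0.003,0.001,-0.002],[0.059,-0.004,-0.0107],1],
  [[0.003,0.001,-0.002],[0.059,-0.004,-0.0107],1],
  [[0.003,0.001,-0.002],[0.059,-0.004,-0.0107],1],
])

```text
t: 5.92
eef_pos: [532.1, 44.6, 123.7]
eef_rot: [0.064, 0.598, -0.084, 0.794]
force: [0.1, 0.1, 0.1]
finger_gap: 14.8
```

```bash
python3 wv.py c wrist side top
python3 - <<'E'
import cv2
im=cv2.imread("pics/c_side.png");cv2.imwrite("pics/c_sc.png",cv2.resize(im[135:270,205:355],None,fx=4,fy=4,interpolation=cv2.INTER_CUBIC))
im=cv2.imread("pics/c_top.png");cv2.imwrite("pics/c_tc.png",cv2.resize(im[130:265,200:330],None,fx=4,fy=4,interpolation=cv2.INTER_CUBIC))
E
```

```text
5.925 [532.1  44.6 123.7] [-0.  0. -0. -0. -0.  0.] F [0.1 0.1 0.1] gap 14.828088923729954
yaw -12.13 tilt 16.01 roll 0.03
```

View pics/c_wrist.png

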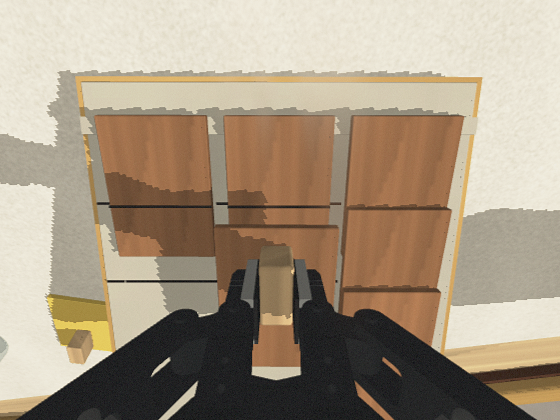

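View pics/c_sc.png

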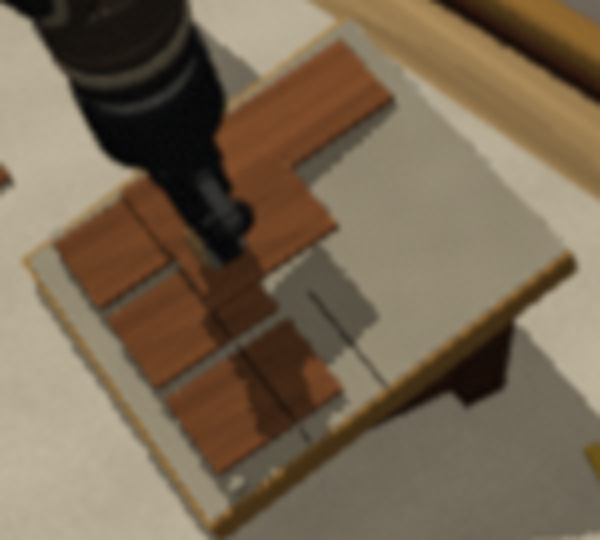

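View pics/c_tc.png

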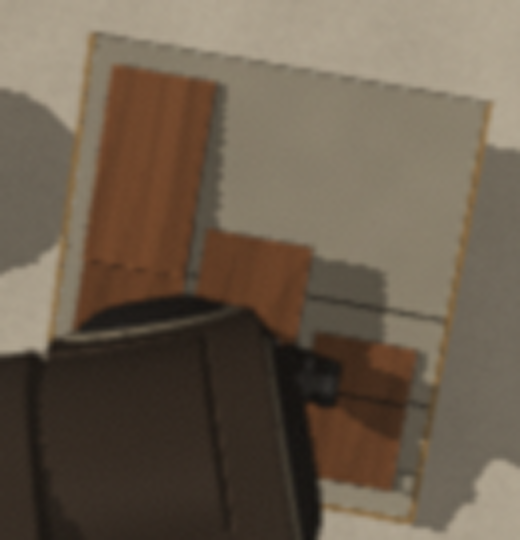

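Run:
```python
import cv2
im=cv2.imread("pics/c_wrist.png");cv2.imwrite("pics/c_w1.png",cv2.resize(im[70:310,70:285],None,fx=2.4,fy=2.4,interpolation=cv2.INTER_CUBIC))
cv2.imwrite("pics/c_w2.png",cv2.resize(im[70:310,275:490],None,fx=2.4,fy=2.4,interpolation=cv2.INTER_CUBIC))
```

```text
(no output)
```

View pics/c_w1.png

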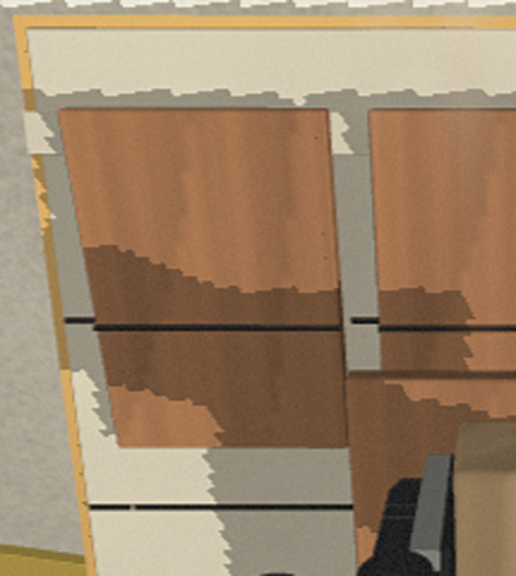

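View pics/c_w2.png

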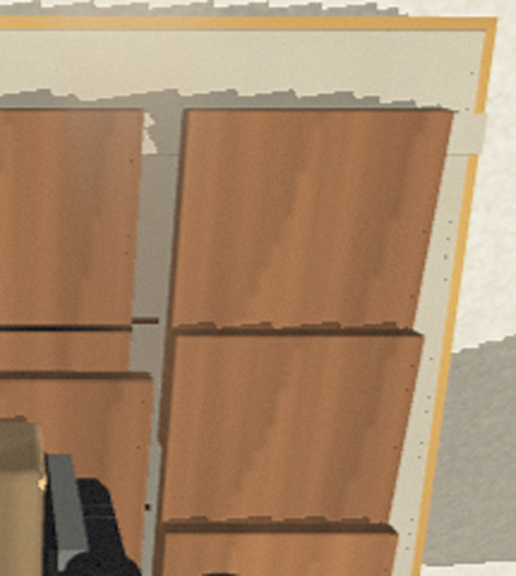

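```bash
cat > fitc.py <<'E'
from fitdeck import *
import pickle
w,st=pickle.load(open("c_wrist.pkl","rb"))
D.update({'L2ll':(55.6,106,15.6),'L2lr':(55.6,42,15.6),'L3ll':(110.5,106,15.6),'L3lr':(110.5,42,15.6)})
a=np.array((70,70));b=np.array((275,70))
W={'R1lr':U((59,109),2.4,a),'R1ll':U((328,109),2.4,a),'M1lr':U((370,109),2.4,a),'R1hr':U((118,446),2.4,a),'R1hl':U((347,447),2.4,a),
'M1ll':U((144,110),2.4,b),'L1lr':U((185,110),2.4,b),'L1ll':U((454,110),2.4,b),'L2lr':U((170,333),2.4,b),'L2ll':U((424,334),2.4,b),'L3lr':U((163,531),2.4,b),'L3ll':U((398,532),2.4,b)}
def resw(p): M,o=pose(p); return proj(w,[M@np.array(D[k])+o for k in W])-np.array(list(W.values()))
f=lambda a:resw(np.r_[a[:4],np.radians(22),0])
q=least_squares(lambda a:f(a).ravel(),[479,56,32.6,-.21]);a_=q.x
print(a_[:3].round(1),np.degrees(a_[3]).round(2));print(f(a_).round(1).tolist())
q=least_squares(lambda a:resw(a).ravel(),np.r_[a_,.384,0]);p=q.x
print('6dof',p[:3].round(1),np.degrees(p[3:]).round(2));print(resw(p).round(1).tolist())
held=np.array([U((345,376),2.4,a),U((153,377),2.4,b)])
T=R.from_quat(st["eef_rot"]).as_matrix()
# held top edge sits 20.5 ahead of the TCP along tool x
e,d=ray(w,held)
n=T[:,0];pl=st["eef_pos"]+n*20.5
X=e+d*(((pl-e)@n)/(d@n))[:,None]
print('held in tool',((X-st["eef_pos"])@T).round(2))
for pp in(np.r_[a_,np.radians(22),0],p):
    M,o=pose(pp);print('held in deck',((X-o)@M).round(2),'TCP',((st["eef_pos"]-o)@M).round(2))
E
python3 fitc.py
```

```text
[479.9  58.6  29.6] -12.33
[[-0.3, -0.5], [-0.6, -0.1], [-0.7, -0.1], [0.5, 0.3], [1.0, 0.0], [0.0, -0.2], [0.3, -0.1], [-0.5, 0.2], [1.4, 0.5], [-0.3, 0.3], [-0.2, 0.0], [-0.3, -0.3]]
6dof [480.1  58.5  29.4] [-12.34  22.28   0.18]
[[0.1, -0.5], [-0.6, -0.2], [-0.7, -0.1], [0.5, 0.2], [0.9, 0.0], [-0.2, -0.2], [0.1, -0.2], [-0.6, 0.2], [1.3, 0.4], [-0.2, 0.3], [-0.2, 0.2], [-0.0, 0.1]]
held in tool [[ 20.5  -30.97 -25.96]
 [ 20.5   32.69 -25.7 ]]
held in deck [[ 57.4  -33.5   49.27]
 [ 57.47  30.16  49.36]] TCP [85.26 -2.48 67.01]
held in deck [[ 57.63 -33.29  49.39]
 [ 57.69  30.37  49.28]] TCP [85.58 -2.21 66.89]
```

Run:
```python
from fitdeck import *
st=manip.observe();T=R.from_quat(st["eef_rot"]).as_matrix()
M,o=pose(np.r_[478.7,55.1,32.8,np.radians(-12.03),np.radians(22),0])
for nm,a,b in(('hl',(205,231),(292,166)),('hr',(313,247),(338,226))):
    X,r=tri([t,s],[U(a,4,np.array((200,130))),U(b,4,np.array((205,135)))])
    print(nm,X.round(1),np.round(r,1),'tool',((X-st["eef_pos"])@T).round(1),'deck',((X-o)@M).round(1))
```

```text
hl [607.   60.3 114.7] [3.6 3.6] tool [27.6 31.1 65. ] deck [146.   31.9  29.3]
hr [590.5  -1.5 122.1] [0.1 0.1] tool [ 19.5 -32.8  64. ] deck [145.7 -32.   37.4]
```

```bash
sed -i 's/^DO=.*/DO=np.array([479.3,56.8,32.0]);DY=-12.15/' h.py
python3 - <<'E'
from rig import manip
from h import *
st=manip.observe();print(((st["eef_pos"]-DO)@deckM()).round(1))
for l in(5,0):
    P,M=target(54.5,0,9.6,(26,0,26.5),6.1,l);print(P,go(st,P,M))
E
```

```text
[84.3 -0.8 64.4]
[540.700724    43.58076999  98.56202801] ([0.0002, 0.0014, -0.0005], [0.0436, 0.0014, 0.0027])
[542.53180091  43.18654945  93.92610873] ([0.0002, 0.0014, -0.0005], [0.0519, 0.0014, 0.0036])
```

Call:
play_rows([
  [[0,0.0014,0],[0.02,0.0014,0.001],1],
  [[0,0.0014,0],[0.035,0.0014,0.002],1],
  [[0,0.0014,0],[0.0436,0.0014,0.0027],1],
  [[0,0.0014,0],[0.0436,0.0014,0.0027],1],
  [[0,0.0014,0],[0.0436,0.0014,0.0027],1],
])

```text
t: 6.7
eef_pos: [540.8, 43.6, 98.6]
eef_rot: [0.064, 0.599, -0.084, 0.794]
force: [-0.3, 0.2, -0.3]
finger_gap: 15.0
```

```bash
python3 wv.py d wrist side
python3 - <<'E'
import cv2
im=cv2.imread("pics/d_wrist.png");cv2.imwrite("pics/d_w.png",cv2.resize(im[60:300,180:510],None,fx=2.4,fy=2.4,interpolation=cv2.INTER_CUBIC))
im=cv2.imread("pics/d_side.png");cv2.imwrite("pics/d_sc.png",cv2.resize(im[135:270,205:355],None,fx=4,fy=4,interpolation=cv2.INTER_CUBIC))
E
```

```text
6.7 [540.8  43.6  98.6] [-0.   -0.01  0.01  0.    0.   -0.  ] F [-0.3  0.2 -0.3] gap 15.029760579067286
yaw -12.13 tilt 15.9 roll 0.02
```

View pics/d_w.png

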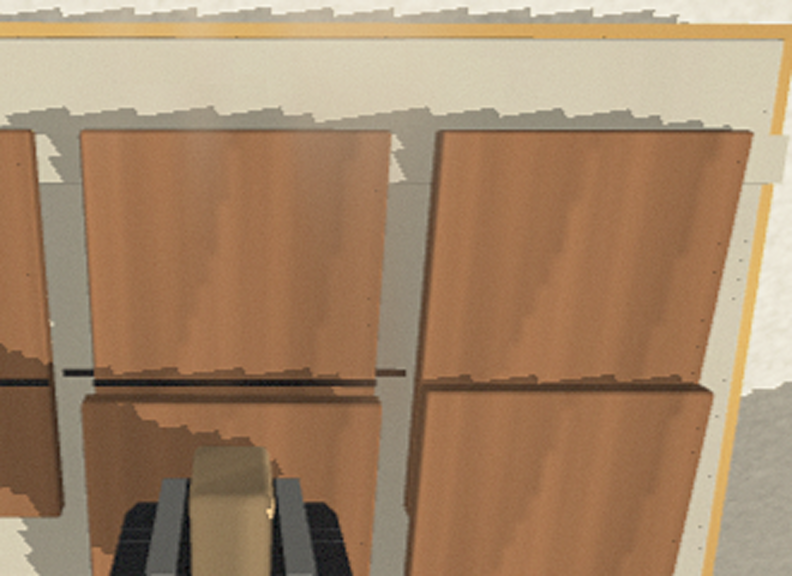

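View pics/d_sc.png

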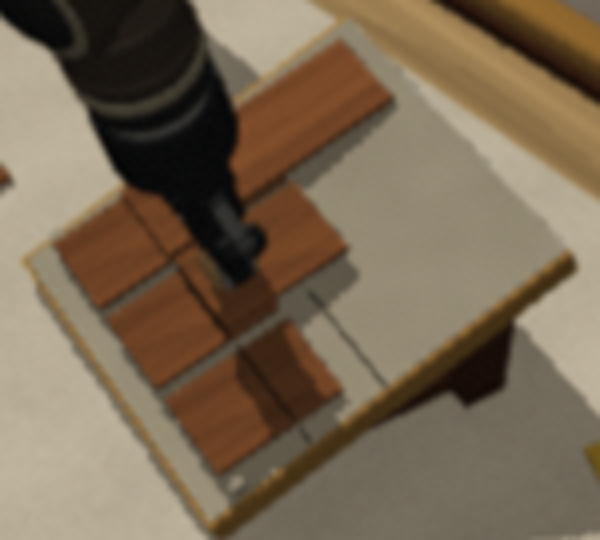

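```bash
cat > fitd.py <<'E'
from fitdeck import *
import pickle
w,st=pickle.load(open("d_wrist.pkl","rb"))
D.update({'L2ll':(55.6,106,15.6),'L2lr':(55.6,42,15.6),'LM1':(55,-32,15.9-.3),'LM2':(55,32,15.6)})
a=np.array((180,60))
W={k:U(v,2.4,a) for k,v in {'M1lr':(80,131),'M1ll':(391,131),'L1lr':(438,131),'L1ll':(753,132),'L2lr':(424,390),'L2ll':(714,392),'R1ll':(35,130),'R1hl':(62,516)}.items()}
def resw(p): M,o=pose(p); return proj(w,[M@np.array(D[k])+o for k in W])-np.array(list(W.values()))
f=lambda a:resw(np.r_[a[:4],np.radians(22),0])
q=least_squares(lambda a:f(a).ravel(),[479,56,32.6,-.21]);a_=q.x
print(a_[:3].round(1),np.degrees(a_[3]).round(2));print(f(a_).round(1).tolist())
held=U(np.array([(82,403),(380,403)]),2.4,a)
T=R.from_quat(st["eef_rot"]).as_matrix()
e,d=ray(w,held);n=T[:,0];pl=st["eef_pos"]+n*20.5
X=e+d*(((pl-e)@n)/(d@n))[:,None]
print('held in tool',((X-st["eef_pos"])@T).round(2))
M,o=pose(np.r_[a_,np.radians(22),0]);print('held in deck',((X-o)@M).round(2))
E
python3 fitd.py
```

```text
[480.1  58.7  29.6] -12.29
[[0.2, -0.2], [0.5, 0.1], [1.2, 0.2], [-0.5, 0.1], [0.3, 0.1], [-0.5, -0.5], [-1.4, 0.2], [0.3, 0.1]]
held in tool [[ 20.5  -30.78 -25.29]
 [ 20.5   32.53 -25.27]]
held in deck [[ 56.59 -32.65  22.87]
 [ 56.46  30.66  22.96]]
```

Run:
```python
from rig import manip
from h import *
st=manip.observe()
for l in(1,0,-1,-2,-3):
    P,M=target(53.6,1.0,9.6,(26,0,26.5),6.1,l);print(l,go(st,P,M))
```

```text
1 ([0.0002, 0.0004, -0.0006], [0.0072, 0.0015, -0.0011])
0 ([0.0002, 0.0004, -0.0006], [0.0089, 0.0015, -0.0009])
-1 ([0.0002, 0.0004, -0.0006], [0.0105, 0.0015, -0.0007])
-2 ([0.0002, 0.0004, -0.0006], [0.0122, 0.0015, -0.0006])
-3 ([0.0002, 0.0004, -0.0006], [0.0139, 0.0015, -0.0004])
```

Call:
play_rows([
  [[0,0,0],[0.003,0.0015,-0.0012],1],
  [[0,0,0],[0.0055,0.0015,-0.0011],1],
  [[0,0,0],[0.0072,0.0015,-0.0011],1],
  [[0,0,0],[0.0072,0.0015,-0.0011],1],
])

```text
t: 7.3
eef_pos: [541.5, 44.4, 94.4]
eef_rot: [0.064, 0.599, -0.084, 0.794]
force: [0.6, -0.7, -0.8]
finger_gap: 15.7
```

Call:
play_rows([
  [[0,0,0],[0.0017,0,0.0002],1],
  [[0,0,0],[0.0017,0,0.0002],1],
])

```text
t: 7.55
eef_pos: [541.9, 44.3, 93.4]
eef_rot: [0.064, 0.599, -0.084, 0.794]
force: [0.3, -0.0, -0.7]
finger_gap: 14.9
```

Call:
play_rows([
  [[0,0,0],[0.0017,0,0.0002],1],
  [[0,0,0],[0.0017,0,0.0002],1],
])

```text
t: 7.8
eef_pos: [542.2, 44.2, 92.4]
eef_rot: [0.064, 0.599, -0.084, 0.794]
force: [0.2, -0.1, -1.2]
finger_gap: 15.0
```

Call:
play_rows([
  [[0,0,0],[0.0017,0,0.0002],1],
  [[0,0,0],[0.0017,0,0.0002],1],
])

```text
t: 8.05
eef_pos: [542.6, 44.2, 91.9]
eef_rot: [0.064, 0.599, -0.084, 0.794]
force: [-4.5, 1.4, 4.6]
finger_gap: 15.3
```

```bash
python3 wv.py e wrist side top
python3 - <<'E'
import cv2
im=cv2.imread("pics/e_wrist.png");cv2.imwrite("pics/e_w.png",cv2.resize(im[60:300,180:510],None,fx=2.4,fy=2.4,interpolation=cv2.INTER_CUBIC))
im=cv2.imread("pics/e_side.png");cv2.imwrite("pics/e_sc.png",cv2.resize(im[155:235,230:310],None,fx=7,fy=7,interpolation=cv2.INTER_CUBIC))
E
```

```text
8.05 [542.6  44.2  91.9] [-0. -0. -0. -0. -0.  0.] F [-4.5  1.4  4.6] gap 15.298100783194249
yaw -12.12 tilt 15.91 roll 0.03
```

View pics/e_w.png

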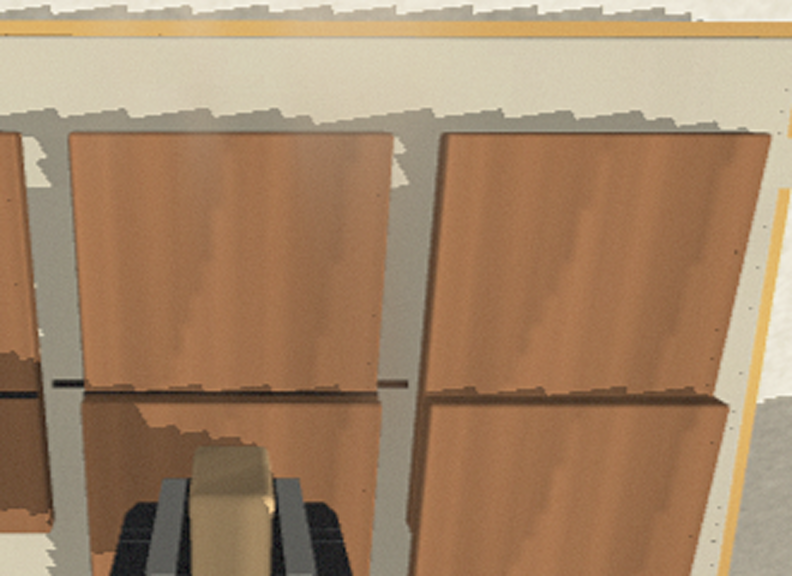

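View pics/e_sc.png

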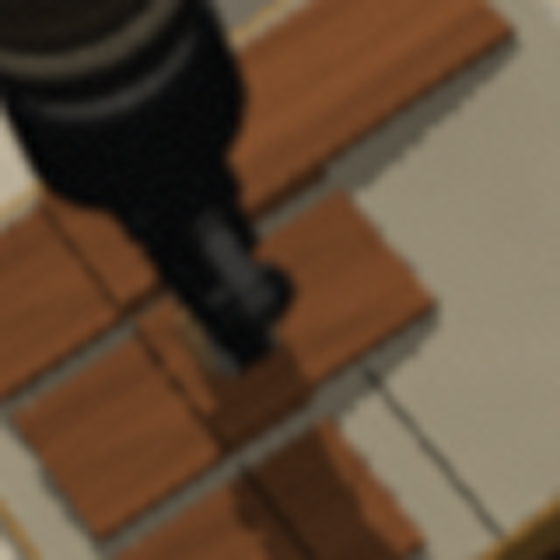

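Call:
play_rows([
  [[0,0,0],[0,0,0],0.5],
  [[0,0,0],[0,0,0],0.3],
  [[0,0,0],[0,0,0],0.2],
  [[0,0,0],[0,0,0],0.2],
  [[0,0,0],[-0.03,0,0],0.2],
  [[0,0,0],[-0.08,0,0],0.2],
  [[0,0,0],[-0.16,0,0],0.2],
  [[0,0,0],[-0.2,0,0],0.2],
  [[0,0,0],[-0.2,0,0],0],
])

```text
t: 9.32
eef_pos: [511.3, 51.3, 209.6]
eef_rot: [0.064, 0.597, -0.084, 0.795]
force: [-0.1, -0.7, 0.4]
finger_gap: 42.6
```

```bash
python3 wv.py f wrist side
python3 - <<'E'
import cv2
im=cv2.imread("pics/f_side.png");cv2.imwrite("pics/f_sc.png",cv2.resize(im[135:270,205:355],None,fx=4,fy=4,interpolation=cv2.INTER_CUBIC))
im=cv2.imread("pics/f_wrist.png");cv2.imwrite("pics/f_w.png",cv2.resize(im[60:320,150:450],None,fx=2.2,fy=2.2,interpolation=cv2.INTER_CUBIC))
E
```

```text
9.325 [511.3  51.3 209.6] [-0.    0.03 -0.05 -0.03  0.   -0.  ] F [-0.1 -0.7  0.4] gap 42.58933347236982
yaw -12.11 tilt 16.15 roll 0.12
```

View pics/f_w.png

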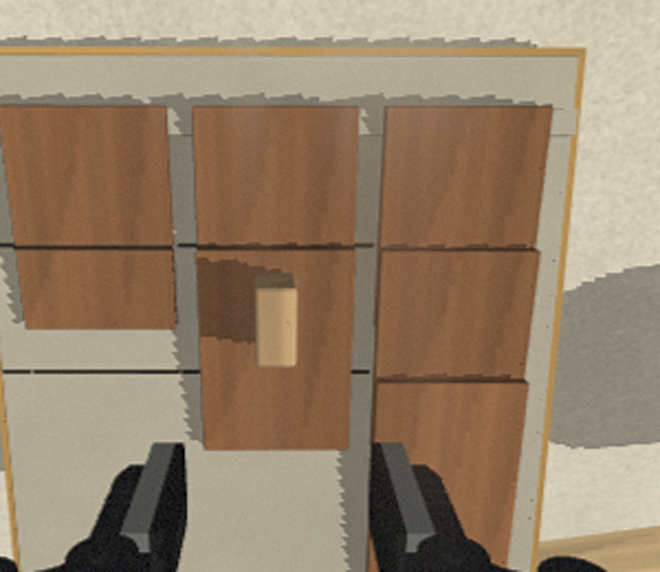

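View pics/f_sc.png

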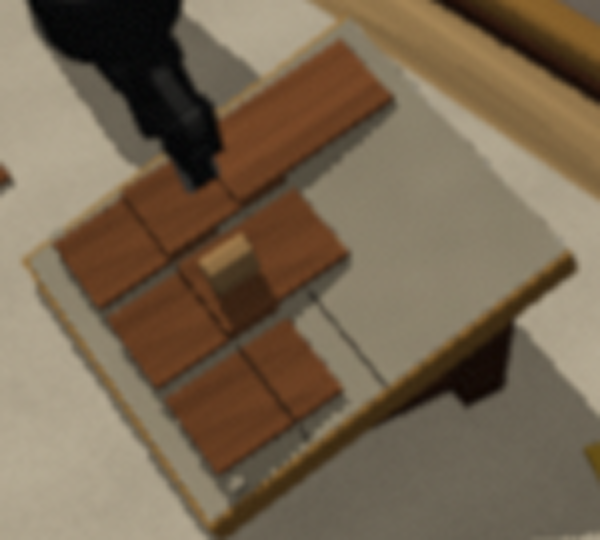

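Run:
```python
from rig import manip
from h import *
P,M=target(55,0,9.6,(26,0,26.5),6.1,0);print('DO new',DO+np.array([542.6,44.2,91.9])-P)
st=manip.observe()
print(go(st,(460,296,200),down(-2.3)));print(go(st,(460,296,130),down(-2.3)))
```

```text
DO new [478.91499165  57.91102356  29.78658797]
([-0.1627, 0.2643, 0.0223], [-0.0351, 0.3816, -0.1644])
([-0.1627, 0.2643, 0.0223], [0.0771, 0.3816, -0.1963])
```

Call:
play_rows([
  [[0,0.05,0],[-0.035,0.08,-0.03],-0.2],
  [[-0.05,0.12,0],[-0.035,0.18,-0.08],-0.2],
  [[-0.1,0.2,0.01],[-0.035,0.28,-0.12],-0.2],
  [[-0.1627,0.2643,0.0223],[-0.035,0.3816,-0.1644],-0.2],
  [[-0.1627,0.2643,0.0223],[0.02,0.3816,-0.18],-0.2],
  [[-0.1627,0.2643,0.0223],[0.077,0.3816,-0.1963],-0.2],
  [[-0.1627,0.2643,0.0223],[0.077,0.3816,-0.1963],-0.2],
  [[-0.1627,0.2643,0.0223],[0.077,0.3816,-0.1963],-0.2],
  [[-0.1627,0.2643,0.0223],[0.077,0.3816,-0.1963],-0.2],
  [[-0.1627,0.2643,0.0223],[0.077,0.3816,-0.1963],-0.2],
])

```text
t: 10.68
eef_pos: [460.7, 296.2, 131.4]
eef_rot: [0.015, 0.706, -0.014, 0.708]
force: [0.3, -0.5, -0.2]
finger_gap: 50.9
```

```bash
python3 wv.py g wrist
```

```text
10.675 [460.7 296.2 131.4] [ 0.    0.   -0.01 -0.    0.    0.  ] F [ 0.3 -0.5 -0.2] gap 50.949527680486376
yaw -2.32 tilt 0.11 roll 0.08
```

View pics/g_wrist.png

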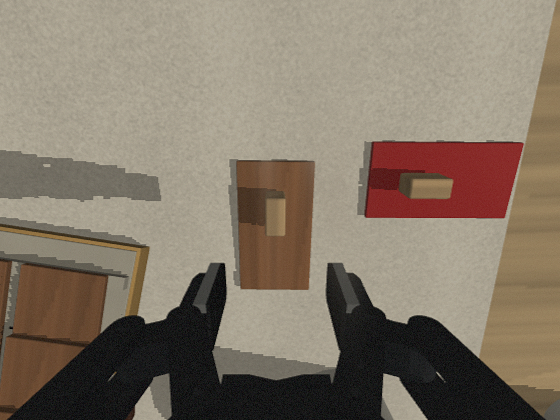

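Run:
```python
from rig import manip
from h import *
import pickle
c,st=pickle.load(open("g_wrist.pkl","rb"))
P=plane(c,[[237.5,161],[314.5,161.5],[309,290],[240,290]],6);print(P.round(1))
d=(P[2]+P[3]-P[0]-P[1])/2;print(np.degrees(np.arctan2(d[1],d[0])), np.linalg.norm(d))
b=plane(c,[[266,197],[286,197],[285,236],[267,236]],30);print(b.mean(0))
print(go(manip.observe(),(460.5,296,26.5),down(-2.7)))
```

```text
[[418.2 268.    6. ]
 [421.1 330.4   6. ]
 [541.8 325.2   6. ]
 [539.1 260.6   6. ]]
-2.9877761921056782 120.97376594086339
[458.87817023 297.53125667  30.        ]
([0.0063, 0.0014, -0.001], [0.1743, -0.0004, -0.0003])
```

Call:
play_rows([
  [[0.006,0.001,0],[0.08,0,0],-0.2],
  [[0.006,0.001,0],[0.14,0.0005,0],-0.2],
  [[0.006,0.001,0],[0.174,0.0005,0],-0.2],
  [[0.006,0.001,0],[0.174,0.0005,0],-0.2],
  [[0.006,0.001,0],[0.174,0.0005,0],1],
  [[0.006,0.001,0],[0.174,0.0005,0],1],
  [[0.006,0.001,0],[0.174,0.0005,0],1],
  [[0.006,0.001,0],[0.174,0.0005,0],1],
  [[0.006,0.001,0],[0.174,0.0005,0],1],
  [[0.006,0.001,0],[0.174,0.0005,0],1],
], squeeze=40)

```text
t: 11.98
eef_pos: [461.7, 297.1, 28.3]
eef_rot: [0.018, 0.706, -0.016, 0.708]
force: [-0.1, -0.5, 6.0]
finger_gap: 14.9
```

```bash
python3 wv.py i wrist;python3 - <<'E'
from h import *
im=cv2.imread("pics/i_wrist.png");cv2.imwrite("pics/i_c.png",cv2.resize(im[170:400,190:370],None,fx=2.5,fy=2.5,interpolation=cv2.INTER_CUBIC))
E
```

```text
11.975 [461.7 297.1  28.3] [-0.  0. -0.  0. -0. -0.] F [-0.1 -0.5  6. ] gap 14.877259949815652
yaw -2.68 tilt 0.17 roll 0.16
```

View pics/i_c.png

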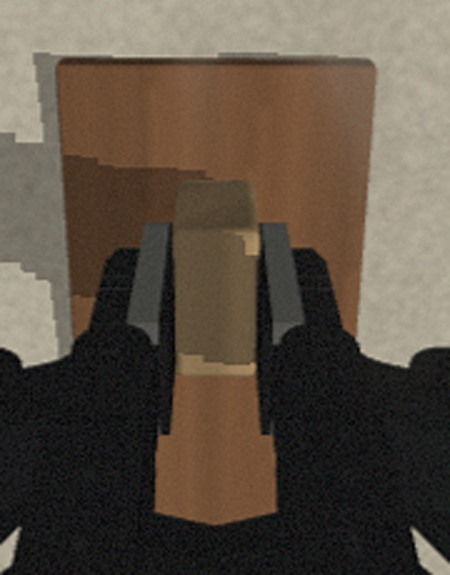

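Run:
```python
from h import *
import pickle
for n,pts,x0 in(("i",[((57,64),2.5,(190,170)),((376,64),2.5,(190,170))],22.3),("b",[((50,52),3.4,(200,210)),((471,57),3.4,(200,210))],20.5)):
    c,st=pickle.load(open(n+"_wrist.pkl","rb"));T=R.from_quat(st["eef_rot"]).as_matrix()
    uv=np.array([(np.array(p)+.5)/k-.5+np.array(o) for p,k,o in pts])
    e,d=ray(c,uv);nn=T[:,0];pl=st["eef_pos"]+nn*x0
    X=e+d*(((pl-e)@nn)/(d@nn))[:,None];print(n,((X-st["eef_pos"])@T).round(2))
c,st=pickle.load(open("i_wrist.pkl","rb"));T=R.from_quat(st["eef_rot"]).as_matrix()
for q in((420.3,295.3,0),(422.1,297.2,0),(419.7,299.2,0)): print(((np.array(q)-st["eef_pos"])@T).round(1))
```

```text
i [[ 22.3  -30.46 -42.14]
 [ 22.3   32.97 -42.13]]
b [[ 20.5  -30.39 -27.19]
 [ 20.5   32.48 -26.36]]
[ 28.2  -3.8 -41.4]
[ 28.2  -1.9 -39.7]
[ 28.2   0.  -42.1]
```

```bash
sed -i 's/^DO=.*/DO=np.array([478.9,57.9,29.8]);DY=-12.15/' h.py
python3 - <<'E'
from rig import manip
from h import *
st=manip.observe()
for l in(80,30):
    P,M=target(110,0,9.6,(41.3,0,28.3),4.6,l);print(P,go(st,P,M))
E
```

```text
[576.04678872  36.98484361 193.43778466] ([0.1561, -0.2867, -0.0268], [-0.2757, -0.4234, 0.2115])
[594.35755784  33.04263816 147.07859193] ([0.1561, -0.2867, -0.0268], [-0.1984, -0.4287, 0.2421])
```

Call:
play_rows([
  [[0,0,0],[-0.05,0,0],1],
  [[0,0,0],[-0.14,0,0],1],
  [[0,0,0],[-0.24,-0.02,0],1],
  [[0.02,-0.05,0],[-0.3,-0.1,0.04],1],
  [[0.06,-0.12,-0.01],[-0.3,-0.19,0.09],1],
  [[0.1,-0.2,-0.02],[-0.3,-0.28,0.14],1],
  [[0.1561,-0.2867,-0.0268],[-0.3,-0.36,0.18],1],
  [[0.1561,-0.2867,-0.0268],[-0.2757,-0.4234,0.2115],1],
  [[0.1561,-0.2867,-0.0268],[-0.2757,-0.4234,0.2115],1],
  [[0.1561,-0.2867,-0.0268],[-0.2757,-0.4234,0.2115],1],
])

```text
t: 13.28
eef_pos: [575.8, 37.0, 193.5]
eef_rot: [0.063, 0.589, -0.085, 0.801]
force: [-0.1, 0.7, -0.3]
finger_gap: 15.2
```

Run:
```python
from rig import manip
from h import *
st=manip.observe();print(st["eef_pos"],st["finger_gap"])
for l in (30,15):
    P,M=target(110,0,9.6,(41.3,0,28.3),4.6,l);print(go(st,P,M))
```

```text
[575.82613602  37.01419301 193.51991986] 15.160006884435617
([-0.0004, -0.0005, -0.0001], [0.0833, 0.0, 0.007])
([-0.0004, -0.0005, -0.0001], [0.1082, 0.0, 0.0091])
```

Call:
play_rows([
  [[0,0,0],[0.04,0,0.0035],1],
  [[0,0,0],[0.08,0,0.007],1],
  [[0,0,0],[0.108,0,0.009],1],
  [[0,0,0],[0.108,0,0.009],1],
  [[0,0,0],[0.108,0,0.009],1],
])

```text
t: 13.9
eef_pos: [600.0, 32.3, 134.1]
eef_rot: [0.063, 0.589, -0.085, 0.802]
force: [0.1, -0.2, -0.4]
finger_gap: 14.9
```

```bash
python3 wv.py j wrist side
python3 - <<'E'
import cv2
im=cv2.imread("pics/j_wrist.png");cv2.imwrite("pics/j_w.png",cv2.resize(im[60:300,180:510],None,fx=2.4,fy=2.4,interpolation=cv2.INTER_CUBIC))
im=cv2.imread("pics/j_side.png");cv2.imwrite("pics/j_sc.png",cv2.resize(im[135:270,205:355],None,fx=4,fy=4,interpolation=cv2.INTER_CUBIC))
E
```

```text
13.9 [600.   32.3 134.1] [-0.   -0.01  0.01 -0.    0.    0.  ] F [ 0.1 -0.2 -0.4] gap 14.869723876994946
yaw -12.13 tilt 17.42 roll 0.03
```

View pics/j_w.png

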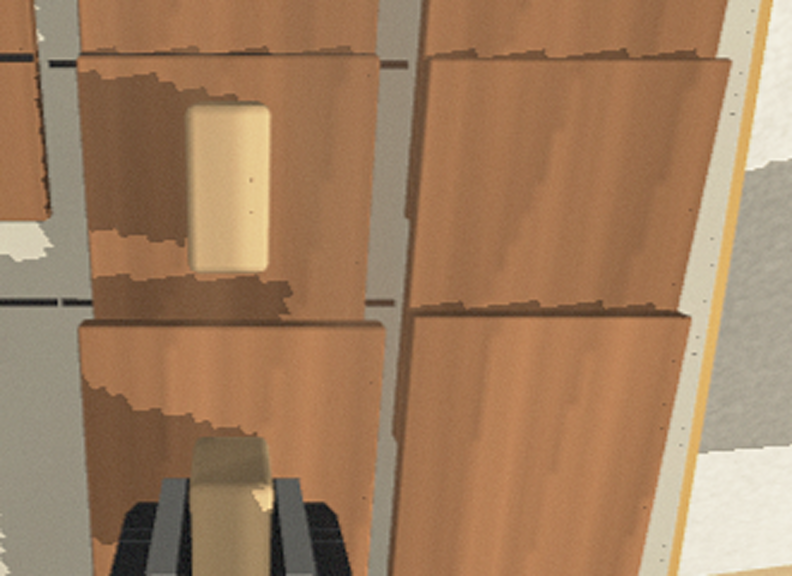

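View pics/j_sc.png

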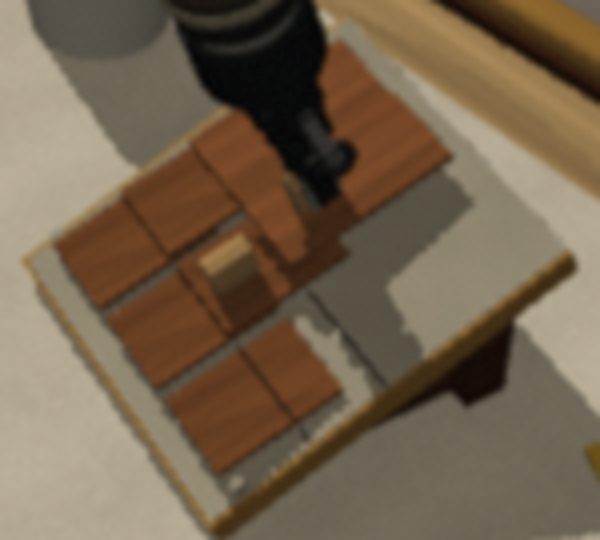

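Run:
```python
from rig import manip
from h import *
st=manip.observe()
for l in (3,1,0):
    P,M=target(110,0,9.6,(41.3,0,28.3),4.6,l);print(go(st,P,M))
```

```text
([-0.0003, 0.001, -0.0007], [0.0219, -0.0006, 0.0005])
([-0.0003, 0.001, -0.0007], [0.0252, -0.0006, 0.0008])
([-0.0003, 0.001, -0.0007], [0.0269, -0.0006, 0.0009])
```

Call:
play_rows([
  [[0,0.001,0],[0.01,-0.0003,0.0003],1],
  [[0,0.001,0],[0.018,-0.0006,0.0005],1],
  [[0,0.001,0],[0.0219,-0.0006,0.0005],1],
  [[0,0.001,0],[0.0219,-0.0006,0.0005],1],
])

```text
t: 14.5
eef_pos: [604.1, 30.8, 121.7]
eef_rot: [0.063, 0.589, -0.085, 0.801]
force: [0.2, -0.8, -0.9]
finger_gap: 15.0
```

```bash
python3 wv.py k wrist
python3 - <<'E'
import cv2
im=cv2.imread("pics/k_wrist.png");cv2.imwrite("pics/k_w.png",cv2.resize(im[60:300,180:510],None,fx=2.4,fy=2.4,interpolation=cv2.INTER_CUBIC))
E
```

```text
14.5 [604.1  30.8 121.7] [ 0.   -0.    0.01  0.   -0.   -0.  ] F [ 0.2 -0.8 -0.9] gap 15.04390700898641
yaw -12.16 tilt 17.37 roll 0.03
```

View pics/k_w.png

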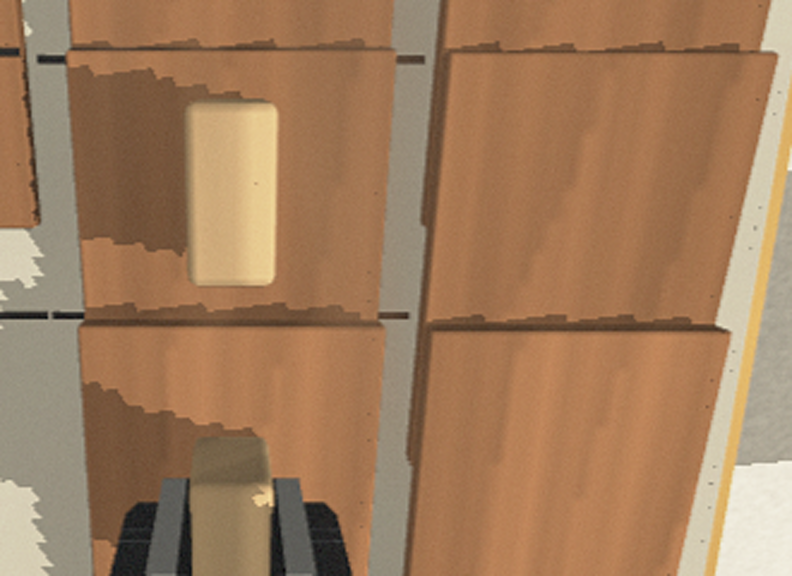

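```bash
cat > fitk.py <<'E'
from fitdeck import *
import pickle
w,st=pickle.load(open("k_wrist.pkl","rb"))
D.update({'L2ll':(55.6,106,15.6),'L2lr':(55.6,42,15.6),'L3lr':(110.5,42,15.6),'L3ll':(110.5,106,15.6)})
a=np.array((180,60))
W={k:U(v,2.4,a) for k,v in {'L2lr':(447,55),'L2ll':(778,55),'L3lr':(430,331),'L3ll':(729,331),'R1hl':(38,224)}.items()}
def resw(p): M,o=pose(p); return proj(w,[M@np.array(D[k])+o for k in W])-np.array(list(W.values()))
f=lambda a:resw(np.r_[a[:3],a[3],np.radians(22),0])
q=least_squares(lambda a:f(a).ravel(),[479,56,30,-.21]);a_=q.x
print(a_[:3].round(1),np.degrees(a_[3]).round(2));print(f(a_).round(1).tolist())
M,o=pose(np.r_[a_,np.radians(22),0])
T=R.from_quat(st["eef_rot"]).as_matrix()
e,d=ray(w,U(np.array([(80,326),(383,326)]),2.4,a));n=T[:,0];pl=st["eef_pos"]+n*22.3
X=e+d*(((pl-e)@n)/(d@n))[:,None]
print('held in tool',((X-st["eef_pos"])@T).round(2),'deck',((X-o)@M).round(2))
# short butt top edge on plane deck z=15.6
e,d=ray(w,U(np.array([(66,51),(394,51)]),2.4,a));n=M[:,2];pl=o+n*15.6
X=e+d*(((pl-e)@n)/(d@n))[:,None];print('short butt deck',((X-o)@M).round(2))
E
python3 fitk.py
```

```text
[479.8  59.3  29.6] -12.65
[[0.9, -1.0], [-0.3, 0.2], [-0.6, -0.5], [-0.1, 0.3], [0.0, 1.0]]
held in tool [[ 22.3  -30.49 -41.75]
 [ 22.3   32.4  -41.73]] deck [[109.54 -31.32  18.6 ]
 [109.08  31.58  18.83]]
short butt deck [[ 55.89 -32.32  15.6 ]
 [ 55.38  31.26  15.6 ]]
```

Run:
```python
from rig import manip
from h import *
st=manip.observe()
for l in (1.5,0,-1):
    P,M=target(111.2,0,9.6,(41.3,0,28.3),4.6,l);print(go(st,P,M))
```

```text
([-0.0004, -0.0003, -0.0006], [0.0021, 0.0001, 0.0023])
([-0.0004, -0.0003, -0.0006], [0.0046, 0.0001, 0.0025])
([-0.0004, -0.0003, -0.0006], [0.0063, 0.0001, 0.0027])
```

Call:
play_rows([
  [[0,0,0],[0.001,0,0.0022],1],
  [[0,0,0],[0.0021,0,0.0023],1],
  [[0,0,0],[0.0032,0,0.0024],1],
  [[0,0,0],[0.0032,0,0.0024],1],
])

```text
t: 15.05
eef_pos: [606.0, 30.4, 120.4]
eef_rot: [0.063, 0.589, -0.085, 0.801]
force: [-0.3, -0.3, -1.9]
finger_gap: 15.3
```

Call:
play_rows([
  [[0,0,0],[0.0015,0,0.0002],1],
  [[0,0,0],[0.0015,0,0.0002],1],
])

```text
t: 15.3
eef_pos: [606.4, 30.4, 119.6]
eef_rot: [0.063, 0.589, -0.085, 0.801]
force: [-0.4, -0.3, 0.3]
finger_gap: 15.1
```

Call:
play_rows([
  [[0,0,0],[0.0015,0,0.0002],1],
  [[0,0,0],[0.0015,0,0.0002],1],
])

```text
t: 15.55
eef_pos: [606.5, 30.4, 119.5]
eef_rot: [0.063, 0.589, -0.085, 0.801]
force: [-5.9, 0.4, 5.8]
finger_gap: 15.2
```

```bash
python3 wv.py l wrist side
python3 - <<'E'
import cv2
im=cv2.imread("pics/l_wrist.png");cv2.imwrite("pics/l_w.png",cv2.resize(im[60:300,180:510],None,fx=2.4,fy=2.4,interpolation=cv2.INTER_CUBIC))
im=cv2.imread("pics/l_side.png");cv2.imwrite("pics/l_sc.png",cv2.resize(im[135:270,205:355],None,fx=4,fy=4,interpolation=cv2.INTER_CUBIC))
E
```

```text
15.55 [606.5  30.4 119.5] [-0.  0. -0. -0. -0.  0.] F [-5.9  0.4  5.8] gap 15.183698822691834
yaw -12.15 tilt 17.39 roll 0.05
```

View pics/l_w.png

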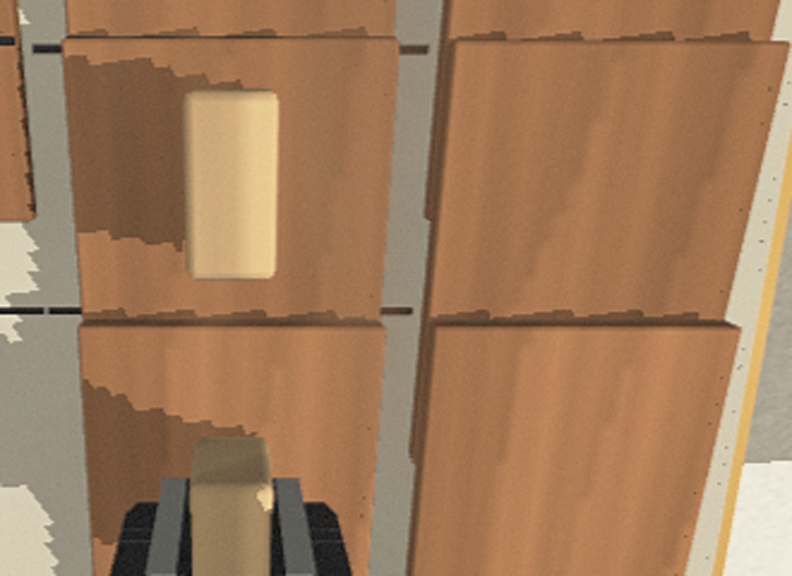

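View pics/l_sc.png

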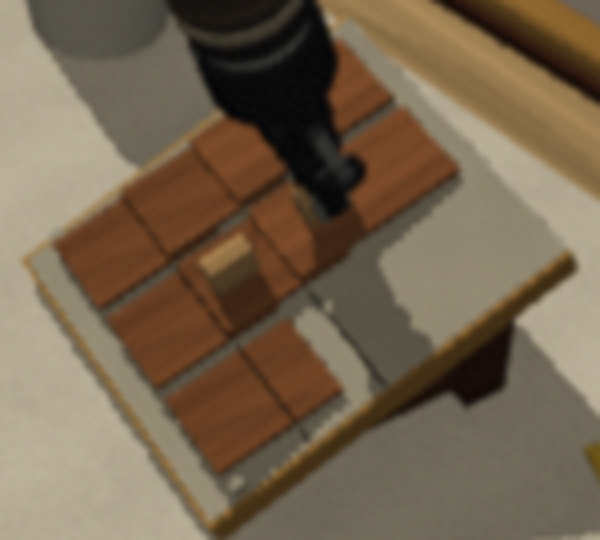

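Call:
play_rows([
  [[0,0,0],[0,0,0],0.5],
  [[0,0,0],[0,0,0],0.3],
  [[0,0,0],[0,0,0],0.2],
  [[0,0,0],[0,0,0],0.2],
  [[0,0,0],[-0.03,0,0],0.2],
  [[0,0,0],[-0.08,0,0],0.2],
  [[0,0,0],[-0.16,0,0],0.2],
  [[0,0,0],[-0.22,0,0],0.2],
  [[0,0,0],[-0.25,0,-0.1],0],
  [[0,0,0],[-0.25,0,-0.1],0],
])

```text
t: 16.9
eef_pos: [503.8, 52.1, 245.1]
eef_rot: [0.063, 0.589, -0.084, 0.801]
force: [1.4, 0.2, 0.1]
finger_gap: 42.9
```

Call:
play_rows([
  [[0,0,0],[-0.02,0,-0.08],0],
  [[0,0,0],[-0.05,0,-0.15],0],
  [[0,0,0],[-0.05,0,-0.15],0],
  [[0,0,0],[-0.05,0,-0.15],0],
])

```text
t: 17.4
eef_pos: [411.9, 72.1, 247.2]
eef_rot: [0.063, 0.588, -0.084, 0.802]
force: [-0.2, -0.9, -0.5]
finger_gap: 42.8
```

```bash
python3 wv.py m wrist side top
python3 - <<'E'
import cv2
im=cv2.imread("pics/m_side.png");cv2.imwrite("pics/m_sc.png",cv2.resize(im[135:270,205:355],None,fx=4,fy=4,interpolation=cv2.INTER_CUBIC))
E
```

```text
17.4 [411.9  72.1 247.2] [-0.01  0.02  0.01  0.    0.    0.  ] F [-0.2 -0.9 -0.5] gap 42.82030367946171
yaw -12.06 tilt 17.45 roll 0.08
```

View pics/m_wrist.png

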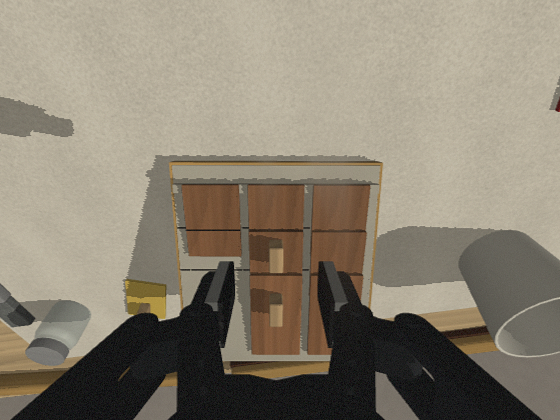

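View pics/m_sc.png

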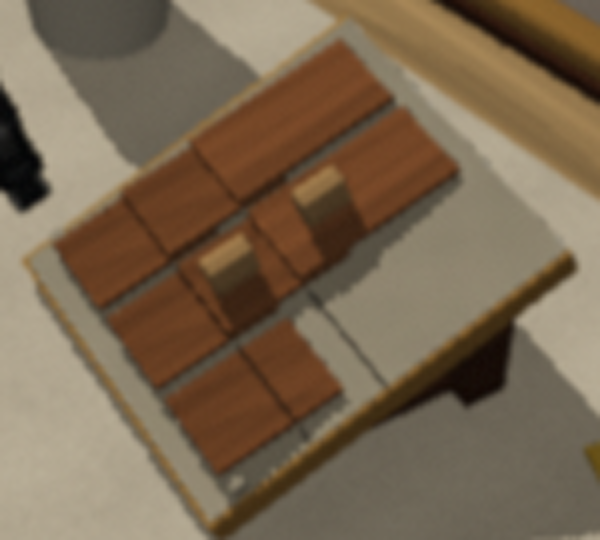

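View pics/m_top.png

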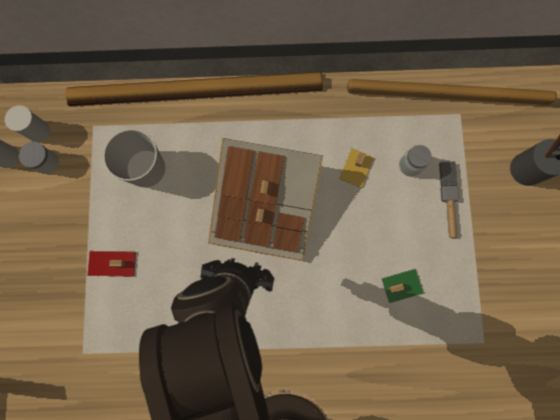

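```bash
python3 -c "
from rig import manip
print(manip.finish_job())"
```

```text
the job is handed in; nothing more can be done
None
```

I laid the short brown shingle over the fixed eave shingle, then the long one over the short. Each was lowered until it touched at about 7–8 N, released and backed away from. The job was handed in at about 17.6 s of the 54 s allowed.

- **Short shingle:** fitted in a wrist view after release, its lower edge was at x ≈ 55.1 mm (due 55) and y ≈ −0.5 mm.
- **Long shingle:** in the wrist view at contact, just before release, its lower edge was within about 0.3 mm of its neighbour's. Its sideways position was within about 0.2 mm of the short one's. After release I checked it only by eye, in the wrist, side and top views; it looked level with its neighbour.
- **Lie:** I did not measure how either one lies. In the pictures both look flat, with their upper ends on the deck.
- **Bystanders:** the bucket, jar, brush and coloured look-alikes are where they were in the last top view.

**Disagreement:** the top and side cameras put the deck about 3 mm higher and 3 mm further right than the wrist camera did. Contact bore out the wrist camera's values, so I aimed the final placing from the finished column in the wrist view.

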